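# Strip the trolley's axle clips for a wheel change

### The arm

A 6-joint arm with a two-finger parallel gripper is mounted at the origin on the work surface. World frame = base frame: x ahead of the robot, y to its left, z up, the work surface at z = 0. Lengths are in m, angles in rad, forces in N, time in s.
With the tool pointing down it reaches from about 0.375 to 0.9 m from the base axis. Payload 3.1 kg.
Tool frame: the origin (TCP) lies between the finger pads; the fingertips stand 17 mm ahead of it and the grasp point (between the pads) lies 2 mm behind it (robot.nose_length is the distance from the TCP to the fingertips, in m); z points along the fingers, y is the line along which they close (so a half turn about z gives the same grasp; the last joint's range is limited). The gripper opens to 87 mm and grips with 3 to 60 N. Pads are 19 mm wide; open, the fingers measure 117 mm over their backs; the gripper's body (75 mm by 190 mm) begins 51 mm behind the grasp point.
Start: joints at [-1.502, 0.527, 1.433, -0, 1.181, -0.178], TCP at [0.153, -0.606, 0.24] pointing down, gripper open.
Joint ranges: [-3.08, 3.08], [-0.75, 2.2], [0.22, 2.44], [-1.43, 4.57], [0, 2.65], [-2.85, 2.85]. Speed limits (rad/s): [2.79, 2.79, 3.14, 3.14, 3.14, 3.14].

### API

Orientations are given as a unit quaternion [x, y, z, w].
In Python, from rig import robot, cams gives the robot as it stands.
- The arm moves only by the shell command python3 -m pendant 'ROWS' [FORCE]. ROWS is JSON, a list of rows, each an object with "jaw": the opening, from 0 (shut) to 1 (fully open); "linear": the shift along the tool's x, y, z in cm, a list of three; "twist": the turn about the tool's z in degrees. A call has 1 to 12 rows; each row shifts and turns the commanded pose from where the row before left it, along the tool's axes as they then stand; what a row does not reach is not made up. A row lasts 1/12 s, in which the tool goes at most 41.7 mm and 7.16 degrees, less where a joint would pass 70% of its speed; a pose out of reach is approached as far as the arm can. A call is refused whole if a number of a shift passes 4.17 or a number of a turn 7.16, either way. A call with a gripper value outside its range is refused whole. The fingers move at their own pace and stop on an object; FORCE is the grip in N (left out, the last holds). Time passes only in rows, so rows that do not move let the fingers close. It gives the time, the measured TCP pose, the force, the opening and the grip force at its end, in the units of the state.
- robot.get_obs(): the state, without advancing time (a new reading comes with each control period).
- cams.camera(name): name is "scene" or "top" or "wrist"; returns a dict with "color" (400x640x3 uint8, blue, green, red), "depth" (400x640 float32, m along the optical axis (not along the pixel's ray), 0 where there is no reading), "fov_y" (degrees; the focal length in pixels is half the picture's height over the tangent of half this angle, whatever the lens; pixels are square), "cx", "cy" (the principal point, pixels), "view" (4x4, takes a point from world to camera coordinates). Camera axes: x right, y down, z forward; pixel columns grow to the right and rows downward; lengths in m; the calibration is good to about 2 mm. A picture is of the moment at which its call begins.
- robot.hand_in(): hands the job in; it is judged then, once.
The state is a dict: "time": time; "q": joint angles; "joint_velocities": joint speeds; "joint_torque": joint torques, N m; "position": TCP position; "tool_rot": TCP orientation; "ft_force": force on the tool from outside, world axes, zero at the start; "moment": the same for the moment, N m; "grip_width": finger opening in m; "grip_force": force on a finger pad.
Only numpy, scipy, OpenCV 4.12 (cv2) and the standard library are available. Lean on these libraries where they do the work, as an engineer would, in place of code of your own. Each camera call takes 0.05 s, during which the arm holds its last target. There are 200 camera calls.

### The job

Get the caddy trolley ready for its wheel change: use the hooked pick, never your fingers, to pry every sprung clip off the axles of the blue rail, and collect all the clips in the white soap dish. Lay the pick back level in its wooden rest, hook down, and put the one spare wheel that is the same size as the wheels on the rail into the caddy's open compartment; the other spares stay out of the caddy. Do not knock the bottles or the brush.

Things in the scene. Friction and masses are not known exactly. Their poses are not given: they have to be found in the camera images.
- clip1: brass sprung clip 1, 36 x 22 (y) x 5 mm; may be absent. Origin: underside, at point axle1 when seated. Arms reach to +x (tips +8 mm); a 12 x 12 mm eye, open from above down to the wheel, is centred at x = -17.5 mm, its end bar at -24 to -28. Hooked at that bar and pulled along -x (about 7 N) it snaps over the neck by 6 mm and is off at 14, lying on the wheel. Then grip it across y
- clip2: brass sprung clip 2, 36 x 22 (y) x 5 mm; may be absent. Origin: underside, at point axle2 when seated. Arms reach to +x (tips +8 mm); a 12 x 12 mm eye, open from above down to the wheel, is centred at x = -17.5 mm, its end bar at -24 to -28. Hooked at that bar and pulled along -x (about 7 N) it snaps over the neck by 6 mm and is off at 14, lying on the wheel. Then grip it across y
- clip3: brass sprung clip 3, 36 x 22 (y) x 5 mm; may be absent. Origin: underside, at point axle3 when seated. Arms reach to +x (tips +8 mm); a 12 x 12 mm eye, open from above down to the wheel, is centred at x = -17.5 mm, its end bar at -24 to -28. Hooked at that bar and pulled along -x (about 7 N) it snaps over the neck by 6 mm and is off at 14, lying on the wheel. Then grip it across y
- clip4: brass sprung clip 4, 36 x 22 (y) x 5 mm; may be absent. Origin: underside, at point axle4 when seated. Arms reach to +x (tips +8 mm); a 12 x 12 mm eye, open from above down to the wheel, is centred at x = -17.5 mm, its end bar at -24 to -28. Hooked at that bar and pulled along -x (about 7 N) it snaps over the neck by 6 mm and is off at 14, lying on the wheel. Then grip it across y
- axle1 (a point): centre of stub axle 1 of the trolley rail, at the height of its wheel's top face (40 mm above the shelf); axle neck 12 mm across, head 18 mm across from 7 to 12 mm above this point, so a seated clip cannot be lifted off. A clip drawn more than about 23 mm from here tips off the wheel on to the rail or shelf; its axes are the rail's
- axle2 (a point): centre of stub axle 2 of the trolley rail, at the height of its wheel's top face (40 mm above the shelf); axle neck 12 mm across, head 18 mm across from 7 to 12 mm above this point, so a seated clip cannot be lifted off. A clip drawn more than about 23 mm from here tips off the wheel on to the rail or shelf; its axes are the rail's
- axle3 (a point): centre of stub axle 3 of the trolley rail, at the height of its wheel's top face (40 mm above the shelf); axle neck 12 mm across, head 18 mm across from 7 to 12 mm above this point, so a seated clip cannot be lifted off. A clip drawn more than about 23 mm from here tips off the wheel on to the rail or shelf; its axes are the rail's
- axle4 (a point): centre of stub axle 4 of the trolley rail, at the height of its wheel's top face (40 mm above the shelf); axle neck 12 mm across, head 18 mm across from 7 to 12 mm above this point, so a seated clip cannot be lifted off. A clip drawn more than about 23 mm from here tips off the wheel on to the rail or shelf; its axes are the rail's
- rail: blue trolley side rail lying flat, fixed: 80 x 360 x 18 mm, long side along its y, origin at the centre of its underside. Four stub axles (1 to 4) stand up at y = +138, +46, -46, -138 mm (x = 0), each carrying a black 62 mm wheel 22 mm thick with a grey hub, which stays on
- pick: hooked pick, 60 g: red square-edged handle 100 mm long (x), 16 mm wide (y), 18 mm tall (z), origin at the handle's centre; from its +x end a 5 mm steel shank runs on and bends straight down at x = +85 mm to a tip 52.5 mm below the origin. Lies handle-level in its rest, hook pointing down
- pick_tip (a point): lowest point of the pick's down-turned hook: 85 mm along +x and 52.5 mm below the pick's origin
- rest: fixed wooden pick rest, origin at the centre of its underside: base 100 x 50 x 10 mm, two posts at x = +41 and -41 mm (12 mm thick along x), tops 50 mm high, each with 8 mm lips either side leaving a 24 mm channel along its x. 70 mm between the posts is free for fingers
- rest_seat (a point): where the pick's origin lies when the pick is in its rest (59 mm above the shelf), axes of the rest; at the start the pick's x is the rest's x
- wheel_s: spare wheel, 54 mm diameter, 22 mm thick, lying flat; black tyre, grey hub; origin at the centre of its underside
- wheel_m: spare wheel, 62 mm diameter (the size of the wheels on the rail), 22 mm thick, lying flat; looks as the others; origin at the centre of its underside
- wheel_l: spare wheel, 70 mm diameter, 22 mm thick, lying flat; looks as the others; origin at the centre of its underside
- dish: loose white ceramic soap dish, open rectangular tray 100 (x) x 140 (y) x 24 mm, walls and floor 6 mm; origin at the centre of its underside
- caddy: fixed blue caddy 140 (x) x 240 (y) mm, origin at the centre of its underside; walls 5 mm thick and 70 mm high; an open compartment 130 x 130 mm at its +y end, a closed flip-top compartment (76 mm high) at its -y end that is not used
- caddy_in (a point): centre of the floor of the caddy's open compartment, 5 mm above the shelf; walls 65 mm higher than this
- bottle1: bystander: closed white bottle, 66 mm diameter, 190 mm tall; origin at its foot
- bottle2: bystander: closed white bottle, 72 mm diameter, 160 mm tall; origin at its foot
- brush: bystander: wooden-handled grout brush lying flat beyond the rail

How it is judged:
By the outcome, as a careful person would: the job done as asked, in the order asked, and still so for the second after the job is handed in, with the robot touching nothing.
Of clip1, clip2, clip3, clip4 only 2 to 4 are there at a start; the rules pass over those that are not, and their reading is None.
At some moment in a run one of wheel_s, wheel_m, wheel_l, dish may be knocked a few centimetres aside while the robot is not near it.
It also fails if it takes over 210 s, if anything falls off the work surface, if the arm or the gripper's body presses on something with over 40 N, if the wrist force passes 120 N, or if a joint passes its speed limit or range.

## Working session

There is one attempt and no reset: what is moved stays moved. The work goes in short steps, Python scripts to look and compute and a shell command to move; the robot and the scene stay as the last step left them, time stands still between calls to the robot, and variables do not carry over. Pictures are saved under pics/ and viewed, at most 16 in all, crops included, and the job is handed in when it is done.

```bash
mkdir -p pics; ls; cat > h.py <<'E'
import numpy as np, cv2
from rig import robot, cams
def cam(n):
    c=cams.camera(n); c['f']=c['color'].shape[0]/2/np.tan(np.radians(c['fov_y'])/2); c['T']=np.linalg.inv(c['view']); return c
def plane(c,u,v,z):
    d=c['T'][:3,:3]@np.array([(u-c['cx'])/c['f'],(v-c['cy'])/c['f'],1]); o=c['T'][:3,3]
    return o+d*(z-o[2])/d[2]
def cloud(c):
    v,u=np.mgrid[:400,:640]; d=c['depth']
    p=np.stack([(u-c['cx'])/c['f']*d,(v-c['cy'])/c['f']*d,d],-1)
    return p@c['T'][:3,:3].T+c['T'][:3,3]
def proj(c,p):
    q=c['view'][:3,:3]@np.array(p)+c['view'][:3,3]; return q[0]/q[2]*c['f']+c['cx'],q[1]/q[2]*c['f']+c['cy']
E
python3 - <<'E'
from h import *
a=cam('top');b=cam('scene')
cv2.imwrite('pics/top.png',a['color']);cv2.imwrite('pics/scene.png',b['color'])
for c in(a,b): print(c['f'],c['T'].round(3).tolist())
o=robot.get_obs();print(o)
E
```

```text
pics
416.29095350790993 [[0.011, -0.98, 0.198, 0.367], [-1.0, -0.009, 0.009, -0.038], [-0.007, -0.198, -0.98, 1.275], [0.0, 0.0, 0.0, 1.0]]
431.60880266426204 [[0.757, 0.474, -0.449, 1.114], [0.653, -0.546, 0.525, -0.611], [0.004, -0.691, -0.723, 0.847], [0.0, 0.0, 0.0, 1.0]]
{'time': 0.1, 'q': array([-1.50152610e+00,  5.28342261e-01,  1.43376812e+00,  1.51818019e-05,
        1.18138316e+00, -1.78521092e-01]), 'joint_velocities': array([-1.64147179e-03,  2.81355764e-04, -2.26380958e-03,  6.78429710e-04,
       -3.03624428e-04,  3.69112831e-05]), 'joint_torque': array([-3.55431657e-04, -4.40986562e+01, -1.77150124e+01,  6.35505212e-02,
        5.34171949e-02, -3.53212636e-05]), 'position': array([ 0.15326597, -0.6052799 ,  0.23869038]), 'tool_rot': array([ 9.92334654e-01,  1.23576013e-01,  5.89019200e-05, -9.48642148e-04]), 'ft_force': array([-0.18234442, -0.35510489,  0.07109173]), 'moment': array([ 0.0352489 , -0.0014171 ,  0.07348833]), 'grip_force': 0.0, 'grip_width': 0.0872904053033783}
```

View pics/top.png

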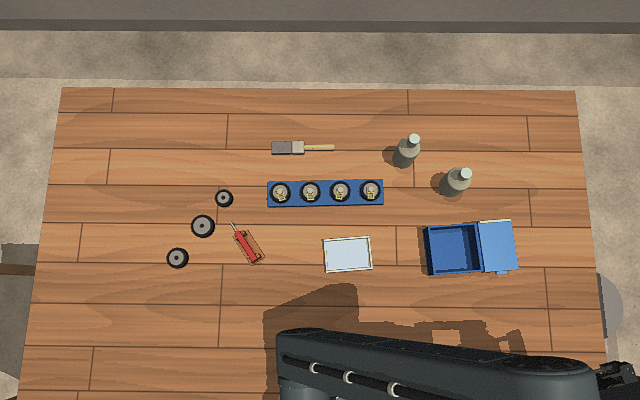

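View pics/scene.png

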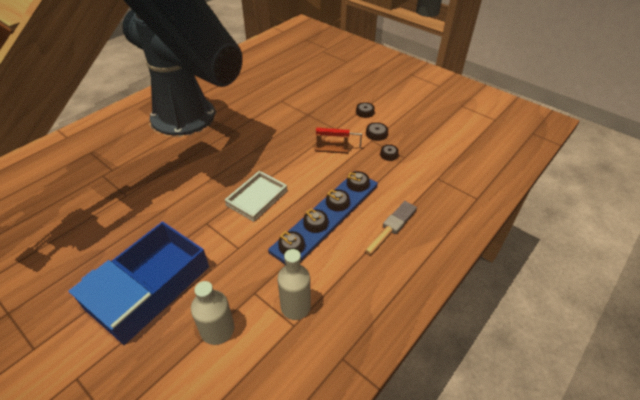

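The top view shows the rail at (325,192) with four wheels (281,311,340,370), apparently all clipped. The pick and rest are at (247,245) with the hook at upper left, the dish at (347,254), the caddy at (470,247) with its open part on the left. The spares are at (224,198), (203,226) and (177,258), and the bottles and brush lie beyond the rail.

```bash
cat > meas.py <<'E'
from h import *
c=cam('top');im=c['color'];hsv=cv2.cvtColor(im,cv2.COLOR_BGR2HSV);H,S,V=[hsv[...,i].astype(int) for i in range(3)]
P=cloud(c)
def rects(mask,z,amin,lbl,roi):
    m=np.zeros((400,640),np.uint8);x0,x1,y0,y1=roi;m[y0:y1,x0:x1]=mask[y0:y1,x0:x1]*255
    m=cv2.morphologyEx(m,cv2.MORPH_CLOSE,np.ones((3,3)))
    for k in cv2.findContours(m,cv2.RETR_EXTERNAL,cv2.CHAIN_APPROX_NONE)[0]:
        if cv2.contourArea(k)<amin: continue
        w=np.array([plane(c,u,v,z)[:2] for u,v in k[:,0]+0.0],np.float32)*1000
        (cx,cy),(a,b),t=cv2.minAreaRect(w); bp=cv2.boxPoints(((cx,cy),(a,b),t))
        e=[bp[1]-bp[0],bp[2]-bp[1]];L=max(e,key=np.linalg.norm);ang=np.degrees(np.arctan2(L[1],L[0]))
        _,r=cv2.minEnclosingCircle(w)
        u,v=k[:,0].mean(0).astype(int)
        print(lbl,'c',round(cx),round(cy),'size',round(min(a,b)),round(max(a,b)),'longang %.1f'%ang,'diam %.0f'%(2*r),'depthz %.0f'%(P[v,u,2]*1000),'px',u,v)
blue=(H>95)&(H<130)&(S>120)
rects(blue,.018,300,'rail',(250,400,170,215))
rects(blue,.07,300,'caddy',(410,530,210,290))
red=((H<8)|(H>172))&(S>170)&(V>90)
rects(red,.066,40,'pick',(215,275,215,275))
rects((S<60)&(V>150),.024,300,'dish',(310,385,225,285))
dark=(V<75)
rects(dark,.022,60,'spare',(160,238,185,275))
rects((S<90)&(V>90),.022,10,'hub',(160,238,185,275))
rects(dark,.04,60,'wheel',(265,385,178,208))
brass=(H>15)&(H<35)&(S>90)&(V>120)
rects(brass,.045,4,'clip',(265,385,178,208))
E
python3 meas.py
python3 - <<'E'
from h import *
c=cam('top')
a=cv2.resize(c['color'][170:215,260:395],None,fx=5.9,fy=5.9,interpolation=cv2.INTER_CUBIC)
b=cv2.resize(c['color'][185:275,160:280],None,fx=3.6,fy=3.6,interpolation=cv2.INTER_CUBIC)
w=max(a.shape[1],b.shape[1]);o=np.zeros((a.shape[0]+b.shape[0],w,3),np.uint8);o[:a.shape[0],:a.shape[1]]=a;o[a.shape[0]:,:b.shape[1]]=b
print(o.shape);cv2.imwrite('pics/c1.png',o)
E
```

```text
rail c 646 -31 size 80 354 longang -88.1 diam 362 depthz 18 px 325 192
caddy c 474 -449 size 151 258 longang -85.8 diam 287 depthz 11 px 470 248
pick c 477 198 size 17 100 longang 35.9 diam 100 depthz 70 px 245 245
dish c 459 -100 size 99 139 longang -84.7 diam 166 depthz 7 px 347 253
spare c 443 410 size 56 64 longang -89.4 diam 66 depthz 20 px 177 257
spare c 540 341 size 67 71 longang 47.3 diam 73 depthz 19 px 202 225
spare c 628 282 size 52 54 longang 3.1 diam 58 depthz 23 px 223 198
hub c 443 413 size 41 42 longang -59.6 diam 44 depthz 25 px 176 257
hub c 539 247 size 7 34 longang 35.8 diam 34 depthz 61 px 233 226
hub c 541 346 size 49 50 longang 3.8 diam 52 depthz 1275 px 201 225
hub c 629 285 size 31 34 longang -89.5 diam 37 depthz 22 px 222 197
wheel c 641 106 size 59 61 longang -89.5 diam 65 depthz 51 px 279 192
wheel c 644 15 size 61 62 longang 0.5 diam 64 depthz 52 px 310 191
wheel c 648 -76 size 61 62 longang 0.4 diam 65 depthz 54 px 339 191
wheel c 651 -167 size 61 63 longang -0.4 diam 64 depthz 48 px 369 190
clip c 638 15 size 18 34 longang 0.9 diam 38 depthz 45 px 310 194
clip c 634 105 size 22 35 longang 19.5 diam 39 depthz 47 px 280 194
clip c 643 -168 size 21 34 longang -0.6 diam 39 depthz 42 px 370 192
clip c 640 -74 size 21 35 longang -10.8 diam 39 depthz 49 px 339 192
(590, 796, 3)
```

View pics/c1.png

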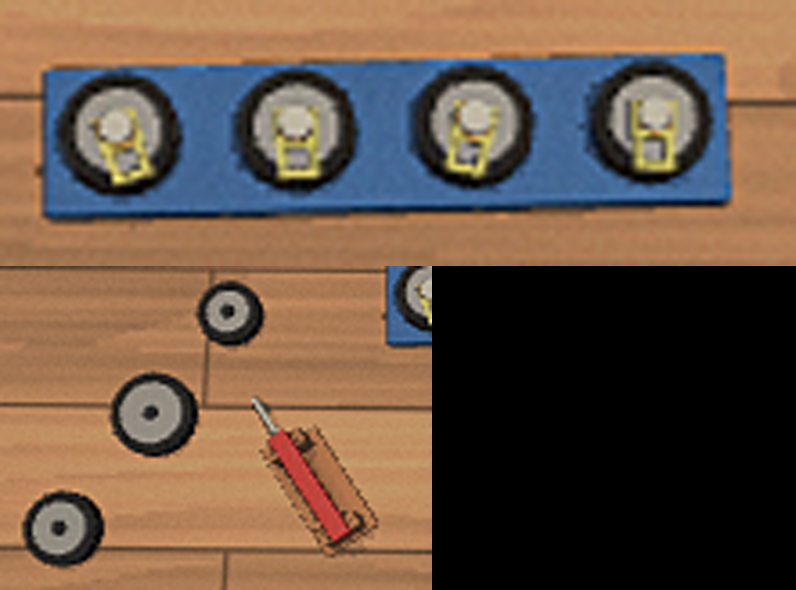

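```bash
cat >> h.py <<'E'
from scipy.spatial.transform import Rotation as Ro
def state():
    o=robot.get_obs(); R=Ro.from_quat(o['tool_rot']).as_matrix(); return o,R,np.degrees(np.arctan2(R[1,0],R[0,0]))
def to(x,y,z,yaw=None,frm=None):  # mm; prints twist (deg), then shift in tool axes (cm) after the twist
    o,R,y0=state(); p=o['position']*1000 if frm is None else np.array(frm)
    yaw=y0 if yaw is None else yaw; d=np.array([x,y,z])-p; a=np.radians(yaw)
    X=[np.cos(a),np.sin(a)];Y=[np.sin(a),-np.cos(a)]
    print('at',p.round(1),'yaw %.1f'%y0,'-> twist %.1f'%((y0-yaw+180)%360-180),'cm',np.round([d[:2]@X/10,d[:2]@Y/10,-d[2]/10],2))
E
python3 - <<'E'
from h import *
to(430,-250,260,36)
to(477,198,140,36,[430,-250,260])
E
python3 -m pendant '[{"jaw":1,"linear":[0,0,0],"twist":-7.1},{"jaw":1,"linear":[0,0,0],"twist":-7.1},{"jaw":1,"linear":[0,0,0],"twist":-7.1}]'
```

```text
at [ 153.3 -605.5  238.9] yaw 14.2 -> twist -21.8 cm [ 43.28 -12.49  -2.11]
at [ 430 -250  260] yaw 14.2 -> twist -21.8 cm [ 30.14 -33.48  12.  ]
time: 0.45
position: [0.1533, -0.6056, 0.2392]
tool_rot: [0.951, 0.308, 0.0, -0.0]
ft_force: [0.1, 0.5, -0.0]
grip_width: 0.0872
grip_force: 0.0
```

```bash
python3 -m pendant '[{"jaw":1,"linear":[2.4,-0.7,-0.2],"twist":0},{"jaw":1,"linear":[2.4,-0.7,-0.2],"twist":0},{"jaw":1,"linear":[2.4,-0.7,-0.2],"twist":0},{"jaw":1,"linear":[2.4,-0.7,-0.2],"twist":0},{"jaw":1,"linear":[2.4,-0.7,-0.2],"twist":0},{"jaw":1,"linear":[2.4,-0.7,-0.2],"twist":0},{"jaw":1,"linear":[2.4,-0.7,-0.2],"twist":0},{"jaw":1,"linear":[2.4,-0.7,-0.2],"twist":0},{"jaw":1,"linear":[2.4,-0.7,-0.2],"twist":0}]' >/dev/null
python3 -m pendant '[{"jaw":1,"linear":[2.4,-0.7,-0.2],"twist":0},{"jaw":1,"linear":[2.4,-0.7,-0.2],"twist":0},{"jaw":1,"linear":[2.4,-0.7,-0.2],"twist":0},{"jaw":1,"linear":[2.4,-0.7,-0.2],"twist":0},{"jaw":1,"linear":[2.4,-0.7,-0.2],"twist":0},{"jaw":1,"linear":[2.4,-0.7,-0.2],"twist":0},{"jaw":1,"linear":[2.4,-0.7,-0.2],"twist":0},{"jaw":1,"linear":[2.4,-0.7,-0.2],"twist":0},{"jaw":1,"linear":[2.4,-0.7,-0.2],"twist":0}]'>/dev/null
python3 -m pendant '[{"jaw":1,"linear":[2.5,-2.8,0.6],"twist":0},{"jaw":1,"linear":[2.5,-2.8,0.6],"twist":0},{"jaw":1,"linear":[2.5,-2.8,0.6],"twist":0},{"jaw":1,"linear":[2.5,-2.8,0.6],"twist":0},{"jaw":1,"linear":[2.5,-2.8,0.6],"twist":0},{"jaw":1,"linear":[2.5,-2.8,0.6],"twist":0},{"jaw":1,"linear":[2.5,-2.8,0.6],"twist":0},{"jaw":1,"linear":[2.5,-2.8,0.6],"twist":0},{"jaw":1,"linear":[2.5,-2.8,0.6],"twist":0},{"jaw":1,"linear":[2.5,-2.8,0.6],"twist":0},{"jaw":1,"linear":[2.5,-2.8,0.6],"twist":0},{"jaw":1,"linear":[2.5,-2.8,0.6],"twist":0}]'
python3 - <<'E'
from h import *
to(477,198,150,35.9)
c=cam('wrist');cv2.imwrite('pics/w1.png',c['color']);print(c['f'],c['T'].round(3).tolist())
E
python3 meas.py | grep -E 'pick|rail|spare'
```

```text
time: 2.95
position: [0.4808, 0.1972, 0.2032]
tool_rot: [0.952, 0.305, -0.0, 0.0]
ft_force: [0.6, -0.7, -0.0]
grip_width: 0.0871
grip_force: 0.0
at [480.8 197.2 203.2] yaw 35.5 -> twist -0.4 cm [-0.26 -0.28  5.32]
279.1627553450265 [[0.581, -0.782, -0.227, 0.543], [-0.814, -0.558, -0.162, 0.243], [0.0, 0.279, -0.96, 0.348], [0.0, 0.0, 0.0, 1.0]]
rail c 646 -31 size 80 354 longang -88.1 diam 362 depthz 16 px 325 192
pick c 462 188 size 17 63 longang 35.9 diam 63 depthz 68 px 249 250
spare c 523 343 size 218 260 longang 1.4 diam 314 depthz 511 px 202 237
```

View pics/w1.png

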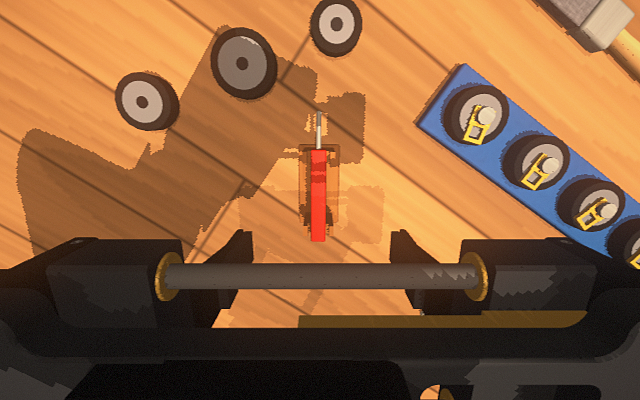

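The wrist view shows the handle from (318,150) to (318,240), aligned with the tool x and centred between the fingers. I'll refine the pick's centre from this picture.

```bash
cat > pk.py <<'E'
from h import *
c=cam('wrist');hsv=cv2.cvtColor(c['color'],cv2.COLOR_BGR2HSV).astype(int);m=((hsv[...,0]<6)|(hsv[...,0]>174))&(hsv[...,1]>180)&(hsv[...,2]>90)
m[260:]=0;m[:,:280]=0;m[:,360:]=0
k=max(cv2.findContours(m.astype(np.uint8),0,1)[0],key=cv2.contourArea)
w=np.array([plane(c,u,v,.068)[:2]*1000 for u,v in k[:,0]+0.],np.float32)
print(cv2.minAreaRect(w)); P=cloud(c)*1000
q=P[m.astype(bool)];q=q[q[:,2]>63];print('handle top z',np.median(q[:,2]),'centre',q[:,:2].min(0),q[:,:2].max(0),cv2.minAreaRect(q[:,:2].astype(np.float32)))
to(477,198,57,35.9)
E
python3 pk.py
```

```text
((478.58868408203125, 201.0556640625), (99.132568359375, 15.181673049926758), 35.37959671020508)
handle top z 67.37113729326633 centre [433.42955108 167.44589492] [542.84603013 246.1177403 ] ((490.0339660644531, 209.188720703125), (128.8846435546875, 15.122726440429688), 35.16387939453125)
at [480.5 197.6 202.9] yaw 35.8 -> twist -0.1 cm [-0.26 -0.24 14.59]
```

```bash
python3 -m pendant '[{"jaw":1,"linear":[0,-0.35,2],"twist":0},{"jaw":1,"linear":[0,0,2],"twist":0},{"jaw":1,"linear":[0,0,2],"twist":0},{"jaw":1,"linear":[0,0,2],"twist":0},{"jaw":1,"linear":[0,0,2],"twist":0},{"jaw":1,"linear":[0,0,2],"twist":0},{"jaw":1,"linear":[0,0,2],"twist":0},{"jaw":1,"linear":[0,0,0.5],"twist":0},{"jaw":1,"linear":[0,0,0],"twist":0},{"jaw":1,"linear":[0,0,0],"twist":0}]'
python3 -m pendant '[{"jaw":0.4,"linear":[0,0,0],"twist":0},{"jaw":0.3,"linear":[0,0,0],"twist":0},{"jaw":0.2,"linear":[0,0,0],"twist":0},{"jaw":0,"linear":[0,0,0],"twist":0},{"jaw":0,"linear":[0,0,0],"twist":0},{"jaw":0,"linear":[0,0,0],"twist":0},{"jaw":0,"linear":[0,0,0],"twist":0},{"jaw":0,"linear":[0,0,0],"twist":0},{"jaw":0,"linear":[0,0,0],"twist":0},{"jaw":0,"linear":[0,0,0],"twist":0}]' 60
```

```text
time: 3.93
position: [0.4794, 0.1973, 0.059]
tool_rot: [0.953, 0.304, 0.0, 0.0]
ft_force: [-0.3, -0.4, 0.2]
grip_width: 0.0869
grip_force: 0.0
time: 4.77
position: [0.4789, 0.1982, 0.0585]
tool_rot: [0.952, 0.305, -0.0, -0.0]
ft_force: [0.9, 0.5, 0.2]
grip_width: 0.0279
grip_force: 0.0
```

```bash
python3 -m pendant '[{"jaw":0,"linear":[0,0,0],"twist":0},{"jaw":0,"linear":[0,0,0],"twist":0},{"jaw":0,"linear":[0,0,0],"twist":0},{"jaw":0,"linear":[0,0,0],"twist":0},{"jaw":0,"linear":[0,0,0],"twist":0},{"jaw":0,"linear":[0,0,0],"twist":0}]' 60
python3 pk.py | head -1; python3 -c "
from h import *
print(state()[0]['position'],state()[2])"
python3 -m pendant '[{"jaw":0,"linear":[0,0,-1],"twist":0},{"jaw":0,"linear":[0,0,-2],"twist":0},{"jaw":0,"linear":[0,0,-2],"twist":0},{"jaw":0,"linear":[0,0,-2],"twist":0},{"jaw":0,"linear":[0,0,-2],"twist":0},{"jaw":0,"linear":[0,0,0],"twist":0}]'
python3 - <<'E'
from h import *
c=cam('wrist');cv2.imwrite('pics/w2.png',c['color'])
ax=np.array([646,-31.]);t=np.radians(1.9)
o,R,y=state()
p=o['position']*1000
tip=p+85*R[:,0]+(52.5)*R[:,2]-2*R[:,2];print('tip',tip.round(1),'proj',proj(c,tip/1000))
m=c['color'][:200];print(c['T'].round(3).tolist())
E
```

```text
time: 5.27
position: [0.4789, 0.1981, 0.0585]
tool_rot: [0.952, 0.305, -0.0, -0.0]
ft_force: [-0.2, -0.5, -0.8]
grip_width: 0.0155
grip_force: 60.0
((501.948486328125, 216.10755920410156), (47.22862243652344, 15.744868278503418), 35.4840087890625)
[0.47891078 0.19813948 0.05851661] 35.50023722232873
time: 5.82
position: [0.4814, 0.1987, 0.1527]
tool_rot: [0.952, 0.305, 0.004, 0.0]
ft_force: [0.4, -1.1, -0.3]
grip_width: 0.0153
grip_force: 60.0
tip [550.  247.9 101. ] proj (np.float64(322.2851761920736), np.float64(109.29670687980655))
[[0.581, -0.784, -0.22, 0.543], [-0.814, -0.558, -0.161, 0.245], [0.004, 0.272, -0.962, 0.298], [0.0, 0.0, 0.0, 1.0]]
```

View pics/w2.png

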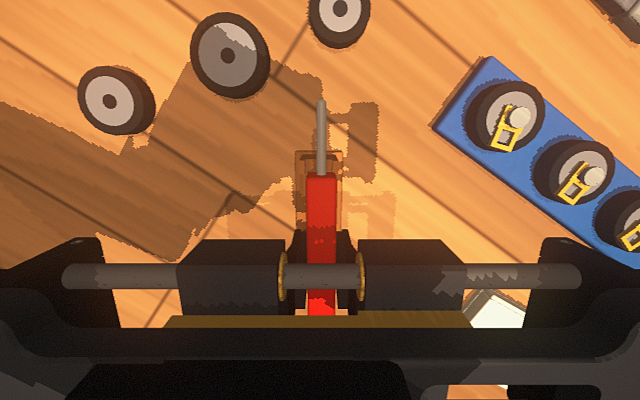

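The pick is held: the handle front is at (321,175), the hook bend at (321,98), and clips 1–3 are visible on the right at (508,128), (577,180) and (630,225). Next I go above clip 1.

```bash
python3 -m pendant '[{"jaw":0,"linear":[0,0,0],"twist":5.3},{"jaw":0,"linear":[0,0,0],"twist":5.3},{"jaw":0,"linear":[0,0,0],"twist":5.4},{"jaw":0,"linear":[0,0,0],"twist":0}]' |head -1
python3 -c "
from h import *
to(542.4,71.5,125,19.5)"
```

```text
time: 6.2
at [478.2 198.  147.8] yaw 19.4 -> twist -0.1 cm [ 1.83 14.06  2.28]
```

```bash
python3 -m pendant '[{"jaw":0,"linear":[0.2,2,0],"twist":0},{"jaw":0,"linear":[0.2,2,0],"twist":0},{"jaw":0,"linear":[0.2,2,0.3],"twist":0},{"jaw":0,"linear":[0.2,2,0.5],"twist":0},{"jaw":0,"linear":[0.2,2,0.5],"twist":0},{"jaw":0,"linear":[0.2,2,0.5],"twist":0},{"jaw":0,"linear":[0.3,1.5,0.4],"twist":0},{"jaw":0,"linear":[0.3,0.5,0],"twist":0},{"jaw":0,"linear":[0,0,0],"twist":0},{"jaw":0,"linear":[0,0,0],"twist":0},{"jaw":0,"linear":[0,0,0],"twist":0}]'
cat > eye.py <<'E'
import sys
from h import *
def main(name=None,x0=200,x1=440,TX=87.5):
    c=cam('wrist');im=c['color'];o,R,yaw=state();p=o['position']*1000
    hsv=cv2.cvtColor(im,cv2.COLOR_BGR2HSV).astype(int)
    br=((hsv[...,0]>17)&(hsv[...,0]<36)&(hsv[...,1]>110)&(hsv[...,2]>90)).astype(np.uint8)
    br[235:]=0; br=cv2.morphologyEx(br,cv2.MORPH_CLOSE,np.ones((3,3)))
    for k in cv2.findContours(br,0,1)[0]:
        if cv2.contourArea(k)<60: continue
        w=np.array([plane(c,u,v,.045)[:2]*1000 for u,v in k[:,0]+0.],np.float32)
        r=cv2.minAreaRect(w);print('brass px',k[:,0].mean(0).round(),'c',np.round(r[0],1),'size',np.round(r[1],1),'ang %.1f'%r[2])
    tip=p+TX*R[:,0]+52*R[:,2];print('pos',p.round(1),'yaw %.1f'%yaw,'tip',tip.round(1),'tip px',np.round(proj(c,tip/1000)),'ft',o['ft_force'].round(1))
    if name:
        u,v=[int(q) for q in proj(c,tip/1000)];v0=max(0,v-70);u0=max(0,u-90)
        cv2.imwrite('pics/%s.png'%name,cv2.resize(im[v0:v0+140,u0:u0+180],None,fx=4,fy=4,interpolation=cv2.INTER_CUBIC));print('crop',u0,v0,'x4')
main(*sys.argv[1:2])
E
python3 eye.py e1
```

```text
time: 7.12
position: [0.542, 0.0731, 0.1266]
tool_rot: [0.985, 0.17, -0.0, -0.0]
ft_force: [-0.6, -0.1, -1.6]
grip_width: 0.0152
grip_force: 60.0
brass px [371. 225.] c [546.   30.1] size [17.7 20.9] ang 21.7
brass px [627. 197.] c [ 643. -166.] size [36.2 21.6] ang 0.5
brass px [ 72. 179.] c [502.1 279.7] size [22.5 14.1] ang 80.4
brass px [528. 167.] c [635.6 -71.4] size [22.4 26.9] ang 77.0
brass px [ 68. 156.] c [518.9 284.7] size [ 9.3 75.7] ang 2.9
brass px [101. 139.] c [541.2 259.7] size [ 9.7 35.1] ang 2.8
brass px [428. 129.] c [636.9  16.5] size [36.4 22.2] ang 3.7
brass px [324.  91.] c [634.5 105.4] size [36.8 22.2] ang 18.9
brass px [605.  61.] c [722.5 -83.7] size [ 6.1 56.7] ang 0.8
brass px [497.  34.] c [712.3   2.3] size [  8.8 133.9] ang 0.5
brass px [417.  27.] c [696.8  55.3] size [106.6   6.6] ang 88.2
pos [542.   73.2 126.7] yaw 19.6 tip [624.4 102.5  74.6] tip px [323. 103.] ft [0.7 0.4 0. ]
crop 232 33 x4
```

View pics/e1.png

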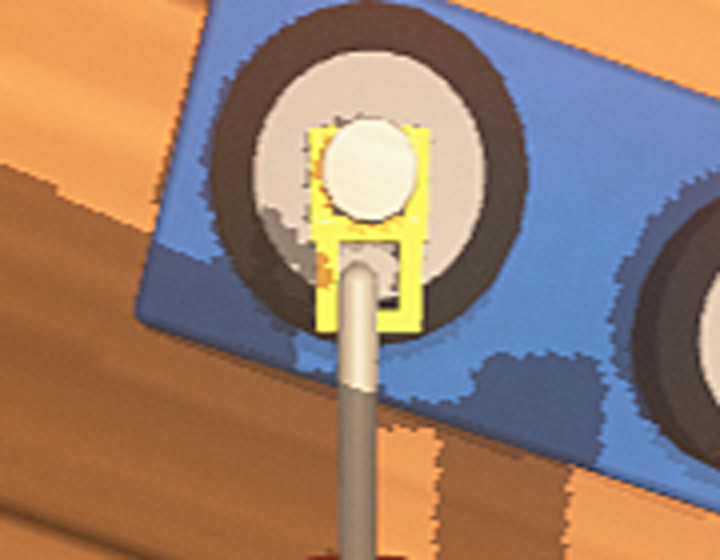

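The crop shows clip 1 seated with its eye at about (370,275), and the hook's shank in front at (357,265), a few px left of the eye's centre. I'll work out the offset in the tool frame.

```bash
cat > off.py <<'E'
import sys
from h import *
# shank centre column by its red handle/steel: use handle sides at top plane, rows near the front end; eye from clip outline
c=cam('wrist');im=c['color'];o,R,yaw=state();p=o['position']*1000
hsv=cv2.cvtColor(im,cv2.COLOR_BGR2HSV).astype(int);H,S,V=hsv[...,0],hsv[...,1],hsv[...,2]
tf=lambda w:(R.T@(w*1000-p))
red=((H<6)|(H>174))&(S>180)&(V>90);red[236:]=0;red[:,:290]=0;red[:,350:]=0
k=max(cv2.findContours(red.astype(np.uint8),0,1)[0],key=cv2.contourArea)
zt=(p[2]+9.5)/1000
w=np.array([tf(plane(c,u,v,zt))[:2] for u,v in k[:,0]+0.])
print('handle tool frame: y %.1f..%.1f front x %.1f'%(w[:,1].min(),w[:,1].max(),w[:,0].max()))
hy=(w[:,1].min()+w[:,1].max())/2; tx=w[:,0].max()+35
zc=float(sys.argv[1]) if len(sys.argv)>1 else 45
br=((H>17)&(H<36)&(S>110)&(V>90)).astype(np.uint8);br[235:]=0;br=cv2.morphologyEx(br,cv2.MORPH_CLOSE,np.ones((3,3)))
for k in cv2.findContours(br,0,1)[0]:
    if cv2.contourArea(k)<60: continue
    w=np.array([plane(c,u,v,zc/1000)[:2]*1000 for u,v in k[:,0]+0.],np.float32)
    r=cv2.minAreaRect(w); a=r[2] if r[1][0]>r[1][1] else r[2]-90
    if not(30<max(r[1])<42 and 17<min(r[1])<26): continue
    cc=np.array(r[0]);d=np.array([np.cos(np.radians(a)),np.sin(np.radians(a))]);eye=cc-7.5*d;ax=cc+10*d
    e=tf(np.array([*eye,zc])/1000)
    print('clip c',cc.round(1),'ang %.1f'%a,'size',np.round(r[1],1),'axle/origin',ax.round(1),'| eye tool',e[:2].round(1),'hook',round(tx,1),round(hy,1),'MOVE mm',(e[:2]-[tx,hy]).round(1))
print('pos',p.round(1),'yaw %.1f'%yaw,'tip z %.1f'%(p[2]-52),'F',o['ft_force'].round(1),'t %.1f'%o['time'])
E
python3 off.py
```

```text
handle tool frame: y -9.3..6.4 front x 52.4
clip c [ 643.4 -166. ] ang 0.5 size [36.8 21.6] axle/origin [ 653.4 -166. ] | eye tool [  8.2 256.9] hook 87.4 -1.5 MOVE mm [-79.2 258.4]
clip c [636.9  16.5] ang 3.7 size [36.4 22.1] axle/origin [646.9  17.2] | eye tool [63.2 83.2] hook 87.4 -1.5 MOVE mm [-24.2  84.6]
clip c [634.5 105.6] ang 19.6 size [36.8 21.9] axle/origin [643.9 108.9] | eye tool [90.5  0.5] hook 87.4 -1.5 MOVE mm [3.1 2. ]
pos [542.   73.2 126.8] yaw 19.6 tip z 74.8 F [ 0.5 -0.5 -0.4] t 7.2
```

```bash
python3 -m pendant '[{"jaw":0,"linear":[0.3,0.2,0.5],"twist":0},{"jaw":0,"linear":[0,0,0.7],"twist":0},{"jaw":0,"linear":[0,0,0.5],"twist":0},{"jaw":0,"linear":[0,0,0],"twist":0},{"jaw":0,"linear":[0,0,0],"twist":0},{"jaw":0,"linear":[0,0,0],"twist":0}]'
python3 off.py; python3 eye.py e2|tail -2
```

```text
time: 7.72
position: [0.546, 0.0714, 0.1093]
tool_rot: [0.986, 0.169, -0.0, -0.0]
ft_force: [0.6, -1.0, -0.6]
grip_width: 0.0151
grip_force: 60.0
handle tool frame: y -9.4..6.3 front x 52.3
clip c [637.1  16.4] ang 4.1 size [36.7 22.1] axle/origin [647.1  17.2] | eye tool [60.1 80. ] hook 87.3 -1.6 MOVE mm [-27.2  81.6]
clip c [634.5 105.3] ang 19.5 size [36.1 21.7] axle/origin [643.9 108.6] | eye tool [87.1 -2.6] hook 87.3 -1.6 MOVE mm [-0.2 -1. ]
pos [546.2  71.3 109.5] yaw 19.5 tip z 57.5 F [-0.1 -0.4 -0.8] t 7.8
pos [546.3  71.3 109.6] yaw 19.5 tip [628.8 100.5  57.7] tip px [323. 103.] ft [ 0.1 -0.4 -0.3]
crop 233 33 x4
```

View pics/e2.png

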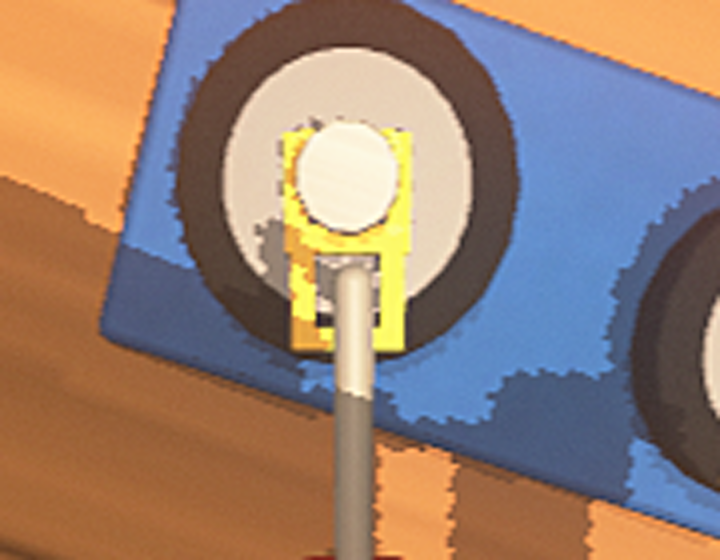

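Shank at (354,270), eye centred at (348,290): about 1 mm to shift. Correct and lower.

```bash
python3 -m pendant '[{"jaw":0,"linear":[0,-0.1,0.4],"twist":0},{"jaw":0,"linear":[0,0,0.4],"twist":0},{"jaw":0,"linear":[0,0,0.4],"twist":0},{"jaw":0,"linear":[0,0,0.3],"twist":0},{"jaw":0,"linear":[0,0,0],"twist":0},{"jaw":0,"linear":[0,0,0],"twist":0},{"jaw":0,"linear":[0,0,0],"twist":0}]'
python3 off.py
```

```text
time: 8.4
position: [0.5459, 0.0722, 0.0945]
tool_rot: [0.986, 0.169, -0.0, -0.0]
ft_force: [-1.0, -0.4, -0.4]
grip_width: 0.0157
grip_force: 60.0
handle tool frame: y -9.3..6.4 front x 52.4
clip c [637.   16.5] ang 4.0 size [36.8 22.1] axle/origin [647.   17.1] | eye tool [60. 81.] hook 87.4 -1.5 MOVE mm [-27.4  82.4]
clip c [634.6 105.4] ang 18.5 size [36.1 21.6] axle/origin [644.1 108.6] | eye tool [87.1 -1.8] hook 87.4 -1.5 MOVE mm [-0.2 -0.4]
pos [546.   72.2  94.6] yaw 19.5 tip z 42.6 F [-0.   0.3  0.3] t 8.4
```

```bash
python3 -m pendant '[{"jaw":0,"linear":[-0.1,0,0.1],"twist":0},{"jaw":0,"linear":[-0.2,0,0],"twist":0},{"jaw":0,"linear":[-0.2,0,0],"twist":0},{"jaw":0,"linear":[-0.1,0,0],"twist":0}]'
python3 -m pendant '[{"jaw":0,"linear":[-0.1,0,0],"twist":0},{"jaw":0,"linear":[-0.1,0,0],"twist":0}]'
python3 -m pendant '[{"jaw":0,"linear":[-0.1,0,0],"twist":0},{"jaw":0,"linear":[0,0,0],"twist":0}]'
python3 off.py
```

```text
time: 8.78
position: [0.5419, 0.0703, 0.094]
tool_rot: [0.986, 0.169, 0.002, 0.0]
ft_force: [3.7, 1.7, -1.0]
grip_width: 0.0154
grip_force: 60.0
time: 8.95
position: [0.5405, 0.0696, 0.0942]
tool_rot: [0.986, 0.169, 0.003, 0.0]
ft_force: [4.1, 1.8, -1.5]
grip_width: 0.0153
grip_force: 60.0
time: 9.12
position: [0.5391, 0.0693, 0.0941]
tool_rot: [0.986, 0.169, 0.002, 0.0]
ft_force: [4.4, 1.7, -0.1]
grip_width: 0.0157
grip_force: 60.0
handle tool frame: y -9.2..6.4 front x 52.5
clip c [636.9  16.4] ang 4.2 size [36.3 22.2] axle/origin [646.9  17.1] | eye tool [67.3 80.4] hook 87.5 -1.4 MOVE mm [-20.2  81.9]
clip c [630.3 103.7] ang 20.4 size [36.1 23.5] axle/origin [639.7 107.2] | eye tool [89.9 -2. ] hook 87.5 -1.4 MOVE mm [ 2.4 -0.6]
pos [539.   69.2  94.1] yaw 19.5 tip z 42.1 F [ 4.4  2.7 -1.4] t 9.2
```

Hooked and pulling at about 5 N, with the clip moved ~4.5 mm. Continue slowly.

```bash
python3 -m pendant '[{"jaw":0,"linear":[-0.1,0,0],"twist":0},{"jaw":0,"linear":[-0.1,0,0],"twist":0},{"jaw":0,"linear":[-0.1,0,0],"twist":0},{"jaw":0,"linear":[-0.1,0,0],"twist":0},{"jaw":0,"linear":[0,0,0],"twist":0}]'|sed -n 2,4p
python3 -m pendant '[{"jaw":0,"linear":[-0.1,0,0],"twist":0},{"jaw":0,"linear":[-0.1,0,0],"twist":0},{"jaw":0,"linear":[-0.1,0,0],"twist":0},{"jaw":0,"linear":[-0.1,0,0],"twist":0},{"jaw":0,"linear":[0,0,0],"twist":0}]'|sed -n 2,4p
python3 off.py
```

```text
position: [0.5315, 0.0678, 0.0931]
tool_rot: [0.986, 0.169, -0.002, -0.0]
ft_force: [0.4, -0.7, -0.9]
position: [0.5294, 0.0665, 0.0935]
tool_rot: [0.986, 0.169, -0.0, -0.0]
ft_force: [-0.8, -0.5, -0.8]
handle tool frame: y -9.3..6.3 front x 52.2
clip c [637.   16.4] ang 4.0 size [36.7 22.3] axle/origin [647.   17.1] | eye tool [77.3 81.1] hook 87.2 -1.5 MOVE mm [-9.9 82.6]
clip c [619.4 100.2] ang 19.5 size [36.1 22.6] axle/origin [628.8 103.6] | eye tool [88.4 -1.8] hook 87.2 -1.5 MOVE mm [ 1.1 -0.3]
pos [529.6  66.5  93.6] yaw 19.5 tip z 41.6 F [-0.6 -0.1 -0.8] t 10.1
```

```bash
python3 -m pendant '[{"jaw":0,"linear":[-0.1,0,0],"twist":0},{"jaw":0,"linear":[-0.1,0,0],"twist":0},{"jaw":0,"linear":[-0.1,0,0],"twist":0},{"jaw":0,"linear":[-0.1,0,0],"twist":0},{"jaw":0,"linear":[0,0,0],"twist":0},{"jaw":0,"linear":[0.15,0,0],"twist":0},{"jaw":0,"linear":[0.15,0,0],"twist":0},{"jaw":0,"linear":[0,0,0],"twist":0}]'|sed -n 2,4p
python3 off.py
python3 -m pendant '[{"jaw":0,"linear":[0,0,-0.5],"twist":0},{"jaw":0,"linear":[0,0,-1],"twist":0},{"jaw":0,"linear":[0,0,-1],"twist":0},{"jaw":0,"linear":[0,0,0],"twist":5},{"jaw":0,"linear":[0,0,0],"twist":5},{"jaw":0,"linear":[0,0,0],"twist":5.5},{"jaw":0,"linear":[0,0,0],"twist":0}]'|sed -n 2,4p
python3 off.py
```

```text
position: [0.5295, 0.0663, 0.0936]
tool_rot: [0.986, 0.169, 0.0, 0.0]
ft_force: [-0.0, -0.7, -1.0]
handle tool frame: y -9.2..6.5 front x 52.6
clip c [636.8  16.4] ang 3.9 size [36.1 22.2] axle/origin [646.7  17.1] | eye tool [77.5 80.9] hook 87.6 -1.4 MOVE mm [-10.1  82.3]
clip c [615.9  99.1] ang 17.1 size [36.1 22.5] axle/origin [625.5 102.1] | eye tool [85.2 -2.4] hook 87.6 -1.4 MOVE mm [-2.4 -1. ]
pos [529.2  66.3  93.6] yaw 19.5 tip z 41.6 F [-0.6 -0.6 -1. ] t 10.8
position: [0.5294, 0.0662, 0.1199]
tool_rot: [0.999, 0.034, 0.001, 0.0]
ft_force: [1.0, -0.3, -0.2]
handle tool frame: y -9.3..6.4 front x 52.0
clip c [615.8  99. ] ang 18.1 size [36.5 23. ] axle/origin [625.3 102.1] | eye tool [ 81.2 -24.7] hook 87.0 -1.4 MOVE mm [ -5.8 -23.2]
clip c [637.   16.3] ang 3.9 size [36.4 22.4] axle/origin [647.  17.] | eye tool [96.2 57.4] hook 87.0 -1.4 MOVE mm [ 9.2 58.9]
pos [529.3  66.2 119.7] yaw 4.1 tip z 67.7 F [ 0.9 -0.2 -0.6] t 11.4
```

Clip 1 is off, 19 mm from its axle, lying on the wheel. On to clip 2.

```bash
python3 -m pendant '[{"jaw":0,"linear":[0.3,2,0],"twist":0},{"jaw":0,"linear":[0.3,2,0],"twist":0},{"jaw":0,"linear":[0.3,1.4,0.3],"twist":0},{"jaw":0,"linear":[0,0.5,0.5],"twist":0},{"jaw":0,"linear":[0,0,0],"twist":0},{"jaw":0,"linear":[0,0,0],"twist":0},{"jaw":0,"linear":[0,0,0],"twist":0}]'|sed -n 2,4p
python3 off.py
```

```text
position: [0.5412, 0.0087, 0.1103]
tool_rot: [0.999, 0.035, -0.001, -0.0]
ft_force: [0.1, -0.5, -0.9]
handle tool frame: y -9.3..6.4 front x 51.9
clip c [ 643.2 -166.6] ang -0.2 size [22.5 36.3] axle/origin [ 653.2 -166.6] | eye tool [ 81.7 181.7] hook 86.9 -1.4 MOVE mm [ -5.2 183.1]
clip c [637.3  16. ] ang 4.0 size [36.  21.7] axle/origin [647.3  16.7] | eye tool [88.7 -0.4] hook 86.9 -1.4 MOVE mm [1.8 1. ]
pos [541.4   8.8 110.4] yaw 4.1 tip z 58.4 F [ 0.2 -0.2  0. ] t 12.0
```

```bash
python3 -m pendant '[{"jaw":0,"linear":[0.15,0.1,0.3],"twist":0},{"jaw":0,"linear":[0,0,0.4],"twist":0},{"jaw":0,"linear":[0,0,0.3],"twist":0},{"jaw":0,"linear":[0,0,0],"twist":0},{"jaw":0,"linear":[0,0,0],"twist":0}]'|sed -n 2,4p
python3 off.py
python3 -m pendant '[{"jaw":0,"linear":[0,0,0.3],"twist":0},{"jaw":0,"linear":[0,0,0.35],"twist":0},{"jaw":0,"linear":[0,0,0],"twist":0},{"jaw":0,"linear":[0,0,0],"twist":0}]'|sed -n 2,4p
python3 off.py
```

```text
position: [0.5432, 0.0073, 0.1001]
tool_rot: [0.999, 0.035, -0.0, -0.0]
ft_force: [0.2, 0.1, -0.2]
handle tool frame: y -9.4..6.2 front x 51.9
clip c [ 643.2 -166.7] ang 0.3 size [36.1 22.5] axle/origin [ 653.2 -166.6] | eye tool [ 79.9 180. ] hook 86.9 -1.6 MOVE mm [ -7.  181.6]
clip c [637.2  16.2] ang 4.0 size [36.3 21.5] axle/origin [647.2  16.9] | eye tool [86.8 -2.3] hook 86.9 -1.6 MOVE mm [-0.1 -0.7]
pos [543.4   7.3 100.4] yaw 4.0 tip z 48.4 F [0.5 0.  0.1] t 12.5
position: [0.5433, 0.0071, 0.0938]
tool_rot: [0.999, 0.035, -0.0, -0.0]
ft_force: [-0.8, 0.4, -0.6]
handle tool frame: y -9.4..6.3 front x 51.9
clip c [ 643.2 -166.6] ang -0.2 size [22.6 36.4] axle/origin [ 653.2 -166.6] | eye tool [ 80.  179.7] hook 86.9 -1.6 MOVE mm [ -6.9 181.3]
clip c [637.3  16.1] ang 2.9 size [36.5 21.5] axle/origin [647.3  16.7] | eye tool [86.8 -2.6] hook 86.9 -1.6 MOVE mm [-0.1 -1. ]
pos [543.4   7.1  93.9] yaw 4.0 tip z 41.9 F [ 0.4  0.3 -1. ] t 12.9
```

Hook is in eye 2. Pull in two stages, checking in between.

```bash
python3 -m pendant '[{"jaw":0,"linear":[-0.2,-0.05,0],"twist":0},{"jaw":0,"linear":[-0.2,0,0],"twist":0},{"jaw":0,"linear":[-0.1,0,0],"twist":0},{"jaw":0,"linear":[-0.1,0,0],"twist":0},{"jaw":0,"linear":[-0.1,0,0],"twist":0},{"jaw":0,"linear":[-0.1,0,0],"twist":0}]'|sed -n 2,4p
python3 off.py
python3 -m pendant '[{"jaw":0,"linear":[-0.1,0,0],"twist":0},{"jaw":0,"linear":[-0.1,0,0],"twist":0},{"jaw":0,"linear":[-0.1,0,0],"twist":0},{"jaw":0,"linear":[-0.1,0,0],"twist":0},{"jaw":0,"linear":[-0.1,0,0],"twist":0},{"jaw":0,"linear":[-0.1,0,0],"twist":0},{"jaw":0,"linear":[-0.1,0,0],"twist":0},{"jaw":0,"linear":[-0.1,0,0],"twist":0},{"jaw":0,"linear":[0,0,0],"twist":0},{"jaw":0,"linear":[0,0,0],"twist":0}]'|sed -n 2,4p
python3 off.py
```

```text
position: [0.5377, 0.0067, 0.0947]
tool_rot: [0.999, 0.035, 0.003, 0.0]
ft_force: [4.2, 0.8, -0.3]
handle tool frame: y -9.3..6.4 front x 52.3
clip c [616.2  98.9] ang 17.6 size [35.9 22.7] axle/origin [625.7 102. ] | eye tool [ 77.6 -84.7] hook 87.3 -1.5 MOVE mm [ -9.8 -83.3]
clip c [ 643.  -166.6] ang -0.5 size [22.4 35.9] axle/origin [ 653.  -166.6] | eye tool [ 85.7 179.7] hook 87.3 -1.5 MOVE mm [ -1.6 181.1]
clip c [634.5  15.8] ang 4.9 size [36.1 22.5] axle/origin [644.5  16.6] | eye tool [89.9 -2.2] hook 87.3 -1.5 MOVE mm [ 2.6 -0.7]
pos [537.3   6.8  94.6] yaw 4.0 tip z 42.6 F [ 5.4  0.4 -1.9] t 13.4
position: [0.5271, 0.0065, 0.094]
tool_rot: [0.999, 0.035, -0.0, -0.0]
ft_force: [-0.2, -0.3, -0.0]
handle tool frame: y -9.4..6.3 front x 51.9
clip c [621.8  15. ] ang 4.0 size [36.2 22.6] axle/origin [631.8  15.7] | eye tool [87.4 -1.9] hook 86.9 -1.6 MOVE mm [ 0.6 -0.3]
clip c [615.8  98.9] ang 17.7 size [36.5 22.8] axle/origin [625.3 101.9] | eye tool [ 87.4 -84.2] hook 86.9 -1.6 MOVE mm [  0.6 -82.6]
clip c [ 643.1 -166.6] ang 0.4 size [36.3 22.5] axle/origin [ 653.1 -166.5] | eye tool [ 96.  180.3] hook 86.9 -1.6 MOVE mm [  9.1 181.9]
pos [527.3   6.5  94. ] yaw 4.0 tip z 42.0 F [-0.1  0.5 -0.1] t 14.3
```

```bash
python3 -m pendant '[{"jaw":0,"linear":[-0.1,0,0],"twist":0},{"jaw":0,"linear":[-0.1,0,0],"twist":0},{"jaw":0,"linear":[-0.1,0,0],"twist":0},{"jaw":0,"linear":[-0.1,0,0],"twist":0},{"jaw":0,"linear":[0,0,0],"twist":0},{"jaw":0,"linear":[0.15,0,0],"twist":0},{"jaw":0,"linear":[0.15,0,0],"twist":0},{"jaw":0,"linear":[0,0,0],"twist":0}]'|sed -n 2,4p
python3 off.py
python3 -m pendant '[{"jaw":0,"linear":[0,0,-0.5],"twist":0},{"jaw":0,"linear":[0,0,-1],"twist":0},{"jaw":0,"linear":[0,0,-1],"twist":0},{"jaw":0,"linear":[0,0,0],"twist":5},{"jaw":0,"linear":[0,0,0],"twist":5},{"jaw":0,"linear":[0,0,0],"twist":5},{"jaw":0,"linear":[0,0,0],"twist":0}]'|sed -n 2,4p
python3 off.py
```

```text
position: [0.5272, 0.0063, 0.0941]
tool_rot: [0.999, 0.035, 0.0, 0.0]
ft_force: [0.9, 0.4, -1.3]
handle tool frame: y -9.3..6.3 front x 52.2
clip c [618.6  14.9] ang 4.0 size [36.1 22.2] axle/origin [628.6  15.6] | eye tool [84.6 -2.1] hook 87.2 -1.5 MOVE mm [-2.7 -0.6]
clip c [615.9  98.9] ang 17.7 size [36.6 22.7] axle/origin [625.4 102. ] | eye tool [ 87.9 -84.4] hook 87.2 -1.5 MOVE mm [  0.6 -82.9]
clip c [ 643.2 -166.6] ang -0.4 size [22.4 36.4] axle/origin [ 653.2 -166.7] | eye tool [ 96.4 180.1] hook 87.2 -1.5 MOVE mm [  9.2 181.6]
pos [526.9   6.4  94.1] yaw 4.0 tip z 42.1 F [0.1 0.3 0.3] t 15.0
position: [0.527, 0.0063, 0.1204]
tool_rot: [0.995, -0.097, 0.001, 0.0]
ft_force: [0.1, -0.1, -0.6]
handle tool frame: y -9.1..6.2 front x 51.7
clip c [615.7  98.8] ang 17.7 size [36.6 22.9] axle/origin [625.2 101.8] | eye tool [  63. -104.] hook 86.7 -1.4 MOVE mm [ -23.7 -102.5]
clip c [618.6  14.8] ang 3.1 size [36.3 22.9] axle/origin [628.6  15.4] | eye tool [ 81.  -23.8] hook 86.7 -1.4 MOVE mm [ -5.7 -22.4]
clip c [639.8 -72.9] ang -11.1 size [22.9 35.6] axle/origin [649.6 -74.8] | eye tool [118.2  56.4] hook 86.7 -1.4 MOVE mm [31.5 57.9]
pos [527.    6.4 120.2] yaw -10.9 tip z 68.2 F [ 0.7 -0.1  0.3] t 15.7
```

```bash
python3 -m pendant '[{"jaw":0,"linear":[0.8,1.5,0],"twist":0},{"jaw":0,"linear":[0.8,1.5,0],"twist":0},{"jaw":0,"linear":[0.8,1.5,0],"twist":0},{"jaw":0,"linear":[0.7,1.3,0.4],"twist":0},{"jaw":0,"linear":[0,0,0.4],"twist":0},{"jaw":0,"linear":[0,0,0],"twist":0},{"jaw":0,"linear":[0,0,0],"twist":0},{"jaw":0,"linear":[0,0,0],"twist":0}]'|sed -n 2,4p
python3 off.py
```

```text
position: [0.5451, -0.0555, 0.1108]
tool_rot: [0.995, -0.095, -0.001, -0.0]
ft_force: [0.3, 0.8, -1.0]
handle tool frame: y -9.3..6.4 front x 51.5
clip c [640.3 -73.4] ang -11.8 size [21.6 36.7] axle/origin [650.1 -75.4] | eye tool [89.2 -0.6] hook 86.5 -1.5 MOVE mm [2.7 0.9]
clip c [ 643.1 -166.6] ang -0.5 size [22.2 36.4] axle/origin [ 653.1 -166.7] | eye tool [109.8  91.9] hook 86.5 -1.5 MOVE mm [23.3 93.3]
pos [545.3 -55.5 110.9] yaw -10.9 tip z 58.9 F [-0.4  0.3 -0.3] t 16.4
```

```bash
python3 -m pendant '[{"jaw":0,"linear":[0.23,0.1,0.3],"twist":0},{"jaw":0,"linear":[0,0,0.4],"twist":0},{"jaw":0,"linear":[0,0,0.3],"twist":0},{"jaw":0,"linear":[0,0,0],"twist":0},{"jaw":0,"linear":[0,0,0],"twist":0}]'|sed -n 2,4p
python3 off.py
python3 -m pendant '[{"jaw":0,"linear":[0,0,0.3],"twist":0},{"jaw":0,"linear":[0,0,0.4],"twist":0},{"jaw":0,"linear":[0,0,0],"twist":0},{"jaw":0,"linear":[0,0,0],"twist":0}]'|sed -n 2,4p
python3 off.py
```

```text
position: [0.5476, -0.0576, 0.1007]
tool_rot: [0.995, -0.096, -0.0, -0.0]
ft_force: [-0.5, 0.5, -0.3]
handle tool frame: y -9.4..6.3 front x 51.5
clip c [618.4  99.1] ang 18.7 size [31.3 22.6] axle/origin [627.9 102.3] | eye tool [  32.9 -163.7] hook 86.5 -1.6 MOVE mm [ -53.6 -162.2]
clip c [640.5 -73.1] ang -11.0 size [22.1 36.4] axle/origin [650.3 -75. ] | eye tool [86.4 -2.6] hook 86.5 -1.6 MOVE mm [-0.1 -1. ]
clip c [ 643.3 -166.7] ang -0.2 size [22.2 36.5] axle/origin [ 653.3 -166.7] | eye tool [107.1  90.2] hook 86.5 -1.6 MOVE mm [20.7 91.7]
pos [547.8 -57.7 100.8] yaw -11.0 tip z 48.8 F [-0.8 -0.  -1. ] t 16.9
position: [0.5477, -0.0578, 0.0937]
tool_rot: [0.995, -0.096, -0.0, -0.0]
ft_force: [1.1, -0.6, -0.6]
handle tool frame: y -9.4..6.3 front x 51.5
clip c [615.8  98.4] ang 17.7 size [36.4 22.5] axle/origin [625.4 101.5] | eye tool [  30.3 -162.8] hook 86.5 -1.5 MOVE mm [ -56.1 -161.2]
clip c [640.5 -73.3] ang -11.0 size [22.2 36.2] axle/origin [650.3 -75.2] | eye tool [86.4 -2.5] hook 86.5 -1.5 MOVE mm [-0.1 -1. ]
clip c [ 643.1 -166.8] ang -0.2 size [22.4 36.4] axle/origin [ 653.1 -166.8] | eye tool [107.   90.1] hook 86.5 -1.5 MOVE mm [20.5 91.7]
pos [547.8 -57.8  93.9] yaw -11.0 tip z 41.9 F [ 0.5 -0.4 -0.7] t 17.2
```

```bash
python3 -m pendant '[{"jaw":0,"linear":[-0.2,-0.05,0],"twist":0},{"jaw":0,"linear":[-0.2,0,0],"twist":0},{"jaw":0,"linear":[-0.1,0,0],"twist":0},{"jaw":0,"linear":[-0.1,0,0],"twist":0},{"jaw":0,"linear":[-0.1,0,0],"twist":0},{"jaw":0,"linear":[-0.1,0,0],"twist":0}]'|sed -n 2,4p
python3 off.py
python3 -m pendant '[{"jaw":0,"linear":[-0.1,0,0],"twist":0},{"jaw":0,"linear":[-0.1,0,0],"twist":0},{"jaw":0,"linear":[-0.1,0,0],"twist":0},{"jaw":0,"linear":[-0.1,0,0],"twist":0},{"jaw":0,"linear":[-0.1,0,0],"twist":0},{"jaw":0,"linear":[-0.1,0,0],"twist":0},{"jaw":0,"linear":[-0.1,0,0],"twist":0},{"jaw":0,"linear":[-0.1,0,0],"twist":0},{"jaw":0,"linear":[0,0,0],"twist":0},{"jaw":0,"linear":[0,0,0],"twist":0}]'|sed -n 2,4p
python3 off.py
```

```text
position: [0.5423, -0.0565, 0.0947]
tool_rot: [0.995, -0.096, 0.003, 0.0]
ft_force: [5.0, -1.1, -0.9]
handle tool frame: y -9.3..6.4 front x 51.9
clip c [616.1  98.4] ang 19.0 size [36.2 22.4] axle/origin [625.5 101.6] | eye tool [  36.4 -162.3] hook 86.9 -1.5 MOVE mm [ -50.5 -160.8]
clip c [637.9 -72.9] ang -11.0 size [22.9 36.3] axle/origin [647.7 -74.8] | eye tool [89.5 -2.1] hook 86.9 -1.5 MOVE mm [ 2.6 -0.6]
clip c [ 643.2 -166.7] ang -0.3 size [22.4 36.5] axle/origin [ 653.2 -166.8] | eye tool [112.8  90.4] hook 86.9 -1.5 MOVE mm [25.9 91.8]
pos [542.  -56.4  94.6] yaw -11.0 tip z 42.6 F [ 4.6 -1.5 -1.3] t 17.8
position: [0.5319, -0.0542, 0.094]
tool_rot: [0.995, -0.096, -0.0, -0.0]
ft_force: [0.3, 0.0, -1.5]
handle tool frame: y -9.4..6.3 front x 51.4
clip c [615.8  98.5] ang 17.7 size [36.5 22.6] axle/origin [625.4 101.6] | eye tool [  46.4 -162.3] hook 86.4 -1.5 MOVE mm [ -40.  -160.8]
clip c [618.8  14.8] ang 2.5 size [36.4 22.9] axle/origin [628.8  15.2] | eye tool [ 64.7 -82.5] hook 86.4 -1.5 MOVE mm [-21.8 -81. ]
clip c [625.3 -70.1] ang -11.0 size [22.1 36.2] axle/origin [635.1 -72. ] | eye tool [87.  -2.2] hook 86.4 -1.5 MOVE mm [ 0.5 -0.6]
clip c [ 642.2 -166.7] ang -0.4 size [22.4 34.6] axle/origin [ 652.2 -166.8] | eye tool [122.2  90.8] hook 86.4 -1.5 MOVE mm [35.7 92.3]
pos [532.1 -54.3  94. ] yaw -11.0 tip z 42.0 F [-0.9 -0.6 -0.1] t 18.7
```

```bash
python3 -m pendant '[{"jaw":0,"linear":[-0.1,0,0],"twist":0},{"jaw":0,"linear":[-0.1,0,0],"twist":0},{"jaw":0,"linear":[-0.1,0,0],"twist":0},{"jaw":0,"linear":[-0.1,0,0],"twist":0},{"jaw":0,"linear":[0,0,0],"twist":0},{"jaw":0,"linear":[0.15,0,0],"twist":0},{"jaw":0,"linear":[0.15,0,0],"twist":0},{"jaw":0,"linear":[0,0,0],"twist":0}]'|sed -n 2,4p
python3 off.py | grep ' -7'
python3 -m pendant '[{"jaw":0,"linear":[0,0,-0.5],"twist":0},{"jaw":0,"linear":[0,0,-1],"twist":0},{"jaw":0,"linear":[0,0,-1],"twist":0},{"jaw":0,"linear":[0,0,0],"twist":-5.3},{"jaw":0,"linear":[0,0,0],"twist":-5.4},{"jaw":0,"linear":[0,0,0],"twist":0}]'|sed -n 2,4p
python3 off.py
```

```text
position: [0.532, -0.0543, 0.0941]
tool_rot: [0.995, -0.096, 0.0, 0.0]
ft_force: [0.1, -0.3, -0.9]
clip c [622.2 -69.7] ang -11.0 size [22.2 36.1] axle/origin [632.  -71.6] | eye tool [84.2 -2.2] hook 86.8 -1.5 MOVE mm [-2.7 -0.6]
position: [0.5319, -0.0542, 0.1205]
tool_rot: [1.0, -0.002, 0.001, 0.0]
ft_force: [1.2, -0.0, -0.5]
handle tool frame: y -9.4..6.3 front x 52.0
clip c [616.3  98.6] ang 19.3 size [35.6 23. ] axle/origin [625.7 101.9] | eye tool [  76.2 -150.9] hook 87.0 -1.6 MOVE mm [ -10.7 -149.3]
clip c [618.8  14.6] ang 3.7 size [36.7 22.9] axle/origin [628.8  15.3] | eye tool [ 78.9 -68.9] hook 87.0 -1.6 MOVE mm [ -8.1 -67.4]
clip c [622.1 -69.6] ang -11.8 size [22.6 36.3] axle/origin [631.8 -71.7] | eye tool [82.9 13.2] hook 87.0 -1.6 MOVE mm [-4.1 14.8]
clip c [ 643.1 -166.8] ang -0.2 size [22.6 36.4] axle/origin [ 653.1 -166.8] | eye tool [104.5 111.8] hook 87.0 -1.6 MOVE mm [ 17.6 113.4]
pos [531.8 -54.2 120.2] yaw -0.4 tip z 68.2 F [-0.3  0.5 -0.1] t 19.9
```

```bash
python3 -m pendant '[{"jaw":0,"linear":[0.3,2,0],"twist":0},{"jaw":0,"linear":[0.3,2,0],"twist":0},{"jaw":0,"linear":[0.3,2,0],"twist":0},{"jaw":0,"linear":[0.3,2,0],"twist":0},{"jaw":0,"linear":[0.3,2,0.4],"twist":0},{"jaw":0,"linear":[0.3,1.4,0.4],"twist":0},{"jaw":0,"linear":[0,0,0],"twist":0},{"jaw":0,"linear":[0,0,0],"twist":0},{"jaw":0,"linear":[0,0,0],"twist":0}]'|sed -n 2,4p
python3 off.py
```

```text
position: [0.5481, -0.1672, 0.1109]
tool_rot: [1.0, -0.003, -0.001, -0.001]
ft_force: [0.4, 0.5, -0.8]
handle tool frame: y -9.1..6.6 front x 51.9
clip c [618.7  14.5] ang 2.8 size [36.2 22.9] axle/origin [628.6  15. ] | eye tool [  62.1 -181.3] hook 86.9 -1.3 MOVE mm [ -24.7 -180.1]
clip c [ 643.1 -167.1] ang -0.4 size [21.7 36.3] axle/origin [ 653.1 -167.2] | eye tool [87.5 -0.3] hook 86.9 -1.3 MOVE mm [0.6 1. ]
pos [ 548.2 -167.   111. ] yaw -0.3 tip z 59.0 F [ 0.5 -0.5 -1. ] t 20.7
```

```bash
python3 -m pendant '[{"jaw":0,"linear":[0,0.05,0.3],"twist":0},{"jaw":0,"linear":[0,0,0.4],"twist":0},{"jaw":0,"linear":[0,0,0.3],"twist":0},{"jaw":0,"linear":[0,0,0],"twist":0},{"jaw":0,"linear":[0,0,0],"twist":0}]'|sed -n 2,4p
python3 off.py | grep -E 'pos|-16'
python3 -m pendant '[{"jaw":0,"linear":[0,0,0.3],"twist":0},{"jaw":0,"linear":[0,0,0.4],"twist":0},{"jaw":0,"linear":[0,0,0],"twist":0},{"jaw":0,"linear":[0,0,0],"twist":0}]'|sed -n 2,4p
python3 off.py | grep -E 'pos|-16'
```

```text
position: [0.5485, -0.1683, 0.1007]
tool_rot: [1.0, -0.002, -0.0, -0.0]
ft_force: [-0.1, -0.1, -0.8]
clip c [ 643.2 -166.9] ang -0.3 size [22.  35.7] axle/origin [ 653.2 -167. ] | eye tool [87. -2.] hook 86.8 -1.7 MOVE mm [ 0.3 -0.3]
pos [ 548.7 -168.4  100.8] yaw -0.3 tip z 48.8 F [ 0.6  0.1 -0.2] t 21.2
position: [0.5485, -0.1686, 0.0937]
tool_rot: [1.0, -0.003, -0.0, -0.0]
ft_force: [-1.1, -0.6, -1.0]
clip c [ 643.4 -166.9] ang -0.3 size [22.  36.2] axle/origin [ 653.4 -167. ] | eye tool [87.3 -2.2] hook 86.8 -1.6 MOVE mm [ 0.5 -0.6]
pos [ 548.6 -168.7   93.9] yaw -0.3 tip z 41.9 F [ 0.6 -0.6 -0.4] t 21.6
```

```bash
python3 -m pendant '[{"jaw":0,"linear":[-0.2,-0.05,0],"twist":0},{"jaw":0,"linear":[-0.2,0,0],"twist":0},{"jaw":0,"linear":[-0.1,0,0],"twist":0},{"jaw":0,"linear":[-0.1,0,0],"twist":0},{"jaw":0,"linear":[-0.1,0,0],"twist":0},{"jaw":0,"linear":[-0.1,0,0],"twist":0}]'|sed -n 2,4p
python3 off.py| grep -E 'pos|-16'
python3 -m pendant '[{"jaw":0,"linear":[-0.1,0,0],"twist":0},{"jaw":0,"linear":[-0.1,0,0],"twist":0},{"jaw":0,"linear":[-0.1,0,0],"twist":0},{"jaw":0,"linear":[-0.1,0,0],"twist":0},{"jaw":0,"linear":[-0.1,0,0],"twist":0},{"jaw":0,"linear":[-0.1,0,0],"twist":0},{"jaw":0,"linear":[-0.1,0,0],"twist":0},{"jaw":0,"linear":[-0.1,0,0],"twist":0},{"jaw":0,"linear":[0,0,0],"twist":0},{"jaw":0,"linear":[0,0,0],"twist":0}]'|sed -n 2,4p
python3 off.py| grep -E 'pos|-16'
```

```text
position: [0.5427, -0.1689, 0.0947]
tool_rot: [1.0, -0.003, 0.002, 0.001]
ft_force: [5.9, -0.1, -1.5]
clip c [ 639.8 -167.5] ang 1.4 size [35.9 23.6] axle/origin [ 649.8 -167.2] | eye tool [89.7 -1.7] hook 87.1 -1.5 MOVE mm [ 2.6 -0.3]
pos [ 542.4 -168.8   94.6] yaw -0.3 tip z 42.6 F [ 4.8 -0.7 -0.8] t 22.1
position: [0.5325, -0.1681, 0.094]
tool_rot: [1.0, -0.003, -0.0, -0.0]
ft_force: [-0.3, 0.4, -0.8]
clip c [ 627.5 -166.7] ang -0.3 size [22.7 36.2] axle/origin [ 637.5 -166.8] | eye tool [87.4 -1.9] hook 86.8 -1.6 MOVE mm [ 0.6 -0.3]
pos [ 532.6 -168.1   94. ] yaw -0.3 tip z 42.0 F [ 1.  -0.1  0.1] t 23.0
```

```bash
python3 -m pendant '[{"jaw":0,"linear":[-0.1,0,0],"twist":0},{"jaw":0,"linear":[-0.1,0,0],"twist":0},{"jaw":0,"linear":[-0.1,0,0],"twist":0},{"jaw":0,"linear":[-0.1,0,0],"twist":0},{"jaw":0,"linear":[0,0,0],"twist":0},{"jaw":0,"linear":[0.15,0,0],"twist":0},{"jaw":0,"linear":[0.15,0,0],"twist":0},{"jaw":0,"linear":[0,0,0],"twist":0}]'|sed -n 2,4p
python3 off.py| grep -E ' -16'
python3 -m pendant '[{"jaw":0,"linear":[0,0,-0.5],"twist":0},{"jaw":0,"linear":[0,0,-1.5],"twist":0},{"jaw":0,"linear":[0,0,-2],"twist":0},{"jaw":0,"linear":[-2,0,-2.5],"twist":0},{"jaw":0,"linear":[-2,0,0],"twist":-6},{"jaw":0,"linear":[0,0,0],"twist":-6},{"jaw":0,"linear":[0,0,0],"twist":-6},{"jaw":0,"linear":[0,0,0],"twist":-6},{"jaw":0,"linear":[0,0,0],"twist":-6},{"jaw":0,"linear":[0,0,0],"twist":-6},{"jaw":0,"linear":[0,0,0],"twist":0}]'|sed -n 2,4p
python3 -c "
from h import *
to(478.9,198.1,120,35.5)"; python3 meas.py | grep -E 'pick|dish|spare'
```

```text
position: [0.5323, -0.1683, 0.0941]
tool_rot: [1.0, -0.003, 0.0, 0.0]
ft_force: [0.2, -0.4, -0.5]
clip c [ 624.2 -166.8] ang -1.3 size [22.5 36.7] axle/origin [ 634.2 -167. ] | eye tool [84.6 -2.1] hook 87.1 -1.5 MOVE mm [-2.5 -0.6]
pos [ 532.1 -168.2   94.1] yaw -0.3 tip z 42.1 F [-0.3  0.4 -0.7] t 23.7
position: [0.4917, -0.1679, 0.1594]
tool_rot: [0.952, 0.307, 0.0, 0.0]
ft_force: [-0.2, -0.0, -0.6]
at [ 491.7 -167.9  159.4] yaw 35.8 -> twist 0.3 cm [ 20.21 -30.54   3.94]
dish c 455 -65 size 72 101 longang 0.6 diam 121 depthz 6 px 333 251
spare c 443 410 size 56 64 longang -89.4 diam 66 depthz 23 px 177 257
spare c 443 272 size 28 110 longang -37.9 diam 110 depthz 831 px 223 260
spare c 540 342 size 65 71 longang 47.2 diam 73 depthz 22 px 202 225
spare c 627 282 size 50 54 longang 28.7 diam 57 depthz 25 px 223 198
```

All four clips are off. Back to the rest.

```bash
python3 -m pendant '[{"jaw":0,"linear":[1.4,-2.1,0],"twist":0.3},{"jaw":0,"linear":[1.4,-2.1,0],"twist":0},{"jaw":0,"linear":[1.4,-2.1,0],"twist":0},{"jaw":0,"linear":[1.4,-2.1,0],"twist":0},{"jaw":0,"linear":[1.4,-2.1,0],"twist":0},{"jaw":0,"linear":[1.4,-2.1,0],"twist":0},{"jaw":0,"linear":[1.4,-2.1,0],"twist":0},{"jaw":0,"linear":[1.4,-2.1,0],"twist":0}]'|sed -n 2,4p
python3 -m pendant '[{"jaw":0,"linear":[1.4,-2.1,0],"twist":0},{"jaw":0,"linear":[1.4,-2.1,0],"twist":0},{"jaw":0,"linear":[1.4,-2.1,0],"twist":0},{"jaw":0,"linear":[1.4,-2.1,0],"twist":0},{"jaw":0,"linear":[1.4,-2.1,0.5],"twist":0},{"jaw":0,"linear":[1.2,-2.1,0.5],"twist":0},{"jaw":0,"linear":[0.8,-1.1,1],"twist":0},{"jaw":0,"linear":[0,0,1],"twist":0},{"jaw":0,"linear":[0,0,0],"twist":0},{"jaw":0,"linear":[0,0,0],"twist":0}]'|sed -n 2,4p
python3 - <<'E'
from h import *
to(478.9,198.1,58.5,35.5)
c=cam('wrist');cv2.imwrite('pics/r1.png',c['color'])
E
```

```text
position: [0.4855, 0.0351, 0.1593]
tool_rot: [0.953, 0.303, 0.0, 0.0]
ft_force: [0.5, 0.2, -0.1]
position: [0.4791, 0.1972, 0.1285]
tool_rot: [0.953, 0.303, -0.001, 0.0]
ft_force: [0.3, -0.0, -0.7]
at [479.1 197.2 128.5] yaw 35.3 -> twist -0.2 cm [ 0.04 -0.08  7.  ]
```

View pics/r1.png

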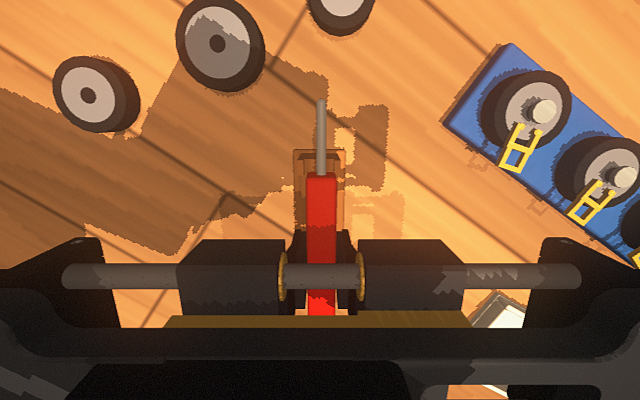

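The pick lines up with the rest (handle at (321,200), rest centred on it), and clips 1 and 2 lie free on their wheels at (520,148) and (592,200). Lower it.

```bash
python3 -m pendant '[{"jaw":0,"linear":[0.04,-0.1,1],"twist":0},{"jaw":0,"linear":[0,0,1],"twist":-0.2},{"jaw":0,"linear":[0,0,1],"twist":0},{"jaw":0,"linear":[0,0,1],"twist":0},{"jaw":0,"linear":[0,0,1],"twist":0},{"jaw":0,"linear":[0,0,1],"twist":0},{"jaw":0,"linear":[0,0,0.5],"twist":0},{"jaw":0,"linear":[0,0,0],"twist":0},{"jaw":0,"linear":[0,0,0],"twist":0}]'
python3 -c "
from h import *
to(478.9,198.1,58.5,35.5)"
```

```text
time: 27.0
position: [0.4792, 0.1988, 0.0635]
tool_rot: [0.952, 0.306, -0.0, -0.0]
ft_force: [0.1, 0.1, -1.4]
grip_width: 0.0153
grip_force: 60.0
at [479.2 198.8  63.5] yaw 35.6 -> twist 0.1 cm [-0.06  0.04  0.5 ]
```

```bash
python3 -m pendant '[{"jaw":0,"linear":[0,0.04,0.2],"twist":0},{"jaw":0,"linear":[0,0,0.2],"twist":0},{"jaw":0,"linear":[0,0,0.1],"twist":0},{"jaw":0,"linear":[0,0,0.0],"twist":0},{"jaw":0,"linear":[0,0,0],"twist":0}]'
python3 -m pendant '[{"jaw":0.3,"linear":[0,0,0],"twist":0},{"jaw":0.5,"linear":[0,0,0],"twist":0},{"jaw":0.6,"linear":[0,0,0],"twist":0},{"jaw":0.6,"linear":[0,0,0],"twist":0},{"jaw":0.6,"linear":[0,0,0],"twist":0},{"jaw":0.6,"linear":[0,0,0],"twist":0},{"jaw":0.6,"linear":[0,0,0],"twist":0},{"jaw":0.6,"linear":[0,0,0],"twist":0}]'
```

```text
time: 27.42
position: [0.4797, 0.1985, 0.0592]
tool_rot: [0.952, 0.306, 0.0, 0.0]
ft_force: [-0.1, -0.7, -0.7]
grip_width: 0.0154
grip_force: 60.0
time: 28.08
position: [0.4796, 0.1985, 0.0591]
tool_rot: [0.952, 0.306, 0.0, 0.0]
ft_force: [0.5, -0.4, -0.3]
grip_width: 0.0513
grip_force: 0.0
```

```bash
python3 -m pendant '[{"jaw":0.6,"linear":[0,0,-1],"twist":0},{"jaw":0.6,"linear":[0,0,-2],"twist":0},{"jaw":0.6,"linear":[0,0,-2.5],"twist":0},{"jaw":0.6,"linear":[0,0,-2.5],"twist":0},{"jaw":0.6,"linear":[0,0,-2.5],"twist":0},{"jaw":0.6,"linear":[0,0,-2],"twist":0},{"jaw":0.5,"linear":[0,0,0],"twist":0}]' | head -2
python3 pk.py
python3 -m pendant '[{"jaw":0.5,"linear":[0,0,0],"twist":6},{"jaw":0.5,"linear":[0,0,0],"twist":6},{"jaw":0.5,"linear":[0,0,0],"twist":5.8},{"jaw":0.5,"linear":[0,0,0],"twist":0},{"jaw":0.5,"linear":[0,0,0],"twist":0}]' | head -2
python3 -c "
from h import *
to(570,85,130,17.7)"; python3 off.py|grep clip; python3 meas.py | grep -E 'dish|spare'
```

```text
time: 28.67
position: [0.4822, 0.1991, 0.1887]
((479.54693603515625, 200.2738800048828), (99.12371063232422, 15.414353370666504), 35.92880630493164)
handle top z 67.37457261216062 centre [435.64313112 166.2610958 ] [543.14667156 244.97046425] ((490.8368225097656, 208.102294921875), (127.98175811767578, 14.981366157531738), 35.94907760620117)
at [481.1 198.8 186.8] yaw 35.6 -> twist -0.3 cm [-0.38 -0.18 12.98]
time: 29.13
position: [0.4788, 0.1983, 0.1832]
at [478.8 198.3 183.2] yaw 17.9 -> twist 0.2 cm [ 5.24 13.56  5.32]
clip c [621.7 -68.5] ang -15.2 size [23.3 36.2] axle/origin [631.4 -71.1] | eye tool [ 47.6 293.7] hook 98.4 -1.8 MOVE mm [-50.8 295.5]
clip c [618.4  15.4] ang 2.7 size [36.1 22.7] axle/origin [628.4  15.9] | eye tool [ 69.3 215.1] hook 98.4 -1.8 MOVE mm [-29.1 216.8]
clip c [615.8  99.5] ang 16.9 size [36.5 22.9] axle/origin [625.4 102.4] | eye tool [ 92.5 136.1] hook 98.4 -1.8 MOVE mm [ -5.9 137.8]
dish c 459 -100 size 99 139 longang -84.7 diam 166 depthz 7 px 347 253
spare c 525 333 size 206 259 longang 0.6 diam 307 depthz 497 px 205 237
```

```bash
python3 -m pendant '[{"jaw":0.5,"linear":[1,1.6,0],"twist":0.2},{"jaw":0.5,"linear":[1,1.6,0],"twist":0},{"jaw":0.5,"linear":[1,1.6,0.3],"twist":0},{"jaw":0.5,"linear":[1,1.6,0.5],"twist":0},{"jaw":0.5,"linear":[1,1.6,0.5],"twist":0},{"jaw":0.5,"linear":[1,1.6,0.5],"twist":0},{"jaw":0.5,"linear":[1,1.6,0.5],"twist":0},{"jaw":0.5,"linear":[1.5,1.6,0.5],"twist":0},{"jaw":0.5,"linear":[1.5,0.8,0.5],"twist":0},{"jaw":0.5,"linear":[0,0,0],"twist":0},{"jaw":0.5,"linear":[0,0,0],"twist":0},{"jaw":0.5,"linear":[0,0,0],"twist":0}]' | head -2
cat > cl.py <<'E'
from h import *
import sys
# nearest clip to the TCP: shift in tool cm (camera bias 1.5 mm in tool y taken out)
zc=float(sys.argv[1]) if len(sys.argv)>1 else 45
c=cam('wrist');hsv=cv2.cvtColor(c['color'],cv2.COLOR_BGR2HSV).astype(int);H,S,V=hsv[...,0],hsv[...,1],hsv[...,2]
o,R,yaw=state();p=o['position']*1000
br=((H>17)&(H<36)&(S>110)&(V>90)).astype(np.uint8);br[250:]=0;br=cv2.morphologyEx(br,cv2.MORPH_CLOSE,np.ones((3,3)))
for k in cv2.findContours(br,0,1)[0]:
    if cv2.contourArea(k)<60: continue
    w=np.array([plane(c,u,v,zc/1000)[:2]*1000 for u,v in k[:,0]+0.],np.float32)
    r=cv2.minAreaRect(w); a=r[2] if r[1][0]>r[1][1] else r[2]-90
    if not(30<max(r[1])<42 and 17<min(r[1])<27): continue
    d=R.T@(np.array([*r[0],zc])-p)
    print('clip',np.round(r[0],1),np.round(r[1],1),'ang %.1f'%a,'twist %.1f'%(yaw-a),'shift cm',np.round([d[0]/10,d[1]/10+.15],2))
print('pos',p.round(1),'yaw %.1f'%yaw,'grip',round(o['grip_width']*1000,1),'t %.1f'%o['time'])
E
python3 cl.py
```

```text
time: 30.23
position: [0.615, 0.099, 0.1504]
clip [618.8  15.3] [36.3 22.8] ang 2.3 twist 15.3 shift cm [-2.15  8.28]
pos [614.9  99.3 150.7] yaw 17.6 grip 43.5 t 30.3
```

```bash
python3 -m pendant '[{"jaw":0.5,"linear":[0.1,0.15,1.5],"twist":0},{"jaw":0.5,"linear":[0,0,2],"twist":0},{"jaw":0.5,"linear":[0,0,2],"twist":0},{"jaw":0.5,"linear":[0,0,2],"twist":0},{"jaw":0.5,"linear":[0,0,1],"twist":0},{"jaw":0.5,"linear":[0,0,0.4],"twist":0},{"jaw":0.5,"linear":[0,0,0],"twist":0},{"jaw":0.5,"linear":[0,0,0],"twist":0}]'
python3 - <<'E'
from h import *
c=cam('wrist');cv2.imwrite('pics/g1.png',c['color'][140:400,140:500])
to(616.3,97.9,59)
E
```

```text
time: 30.95
position: [0.6179, 0.0982, 0.0628]
tool_rot: [0.988, 0.153, 0.001, 0.0]
ft_force: [-0.5, 0.4, -0.2]
grip_width: 0.0436
grip_force: 0.0
at [618.3  98.1  63.2] yaw 17.6 -> twist 0.0 cm [-0.19 -0.04  0.42]
```

View pics/g1.png

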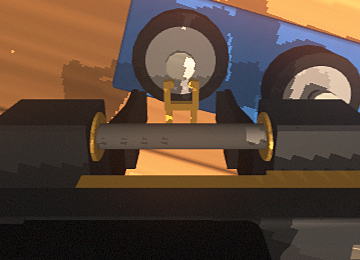

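The clip lies centred between the open fingers at (182,100). Lower and close.

```bash
python3 -m pendant '[{"jaw":0.5,"linear":[-0.2,0,0.4],"twist":0},{"jaw":0.5,"linear":[0,0,0],"twist":0},{"jaw":0.1,"linear":[0,0,0],"twist":0},{"jaw":0.1,"linear":[0,0,0],"twist":0},{"jaw":0.1,"linear":[0,0,0],"twist":0},{"jaw":0.1,"linear":[0,0,0],"twist":0},{"jaw":0.1,"linear":[0,0,0],"twist":0},{"jaw":0.1,"linear":[0,0,0],"twist":0},{"jaw":0.1,"linear":[0,0,0],"twist":0}]' 15
python3 -m pendant '[{"jaw":0.1,"linear":[0,0,-0.5],"twist":0},{"jaw":0.1,"linear":[0,0,-1],"twist":0},{"jaw":0.1,"linear":[-0.5,0,-2],"twist":0},{"jaw":0.1,"linear":[-1,0,-2],"twist":0},{"jaw":0.1,"linear":[0,0,0],"twist":0}]'
python3 -c "
from h import *
to(478,-65,110,17.6)"
```

```text
time: 31.75
position: [0.6157, 0.0974, 0.0582]
tool_rot: [0.988, 0.153, 0.0, 0.0]
ft_force: [-0.2, -0.0, 1.5]
grip_width: 0.0214
grip_force: 15.0
time: 32.17
position: [0.6022, 0.0927, 0.1172]
tool_rot: [0.988, 0.153, 0.003, 0.001]
ft_force: [-0.4, 0.0, -0.0]
grip_width: 0.0209
grip_force: 15.0
at [602.2  92.7 117.2] yaw 17.6 -> twist 0.0 cm [-16.6   11.28   0.72]
```

```bash
python3 -m pendant '[{"jaw":0.1,"linear":[0,0,0],"twist":6},{"jaw":0.1,"linear":[0,0,0],"twist":6.2},{"jaw":0.1,"linear":[0,0,0],"twist":0}]' |head -2
python3 -c "
from h import *
to(476.3,-70.3,100,5.3)"
```

```text
time: 32.42
position: [0.6015, 0.0928, 0.1135]
at [601.5  92.8 113.5] yaw 5.3 -> twist -0.0 cm [-13.98  15.09   1.35]
```

```bash
python3 -m pendant '[{"jaw":0.1,"linear":[-1.75,1.9,0],"twist":0},{"jaw":0.1,"linear":[-1.75,1.9,0],"twist":0},{"jaw":0.1,"linear":[-1.75,1.9,0],"twist":0},{"jaw":0.1,"linear":[-1.75,1.9,0],"twist":0},{"jaw":0.1,"linear":[-1.75,1.9,0],"twist":0},{"jaw":0.1,"linear":[-1.75,1.9,0],"twist":0},{"jaw":0.1,"linear":[-1.75,1.9,0.5],"twist":0},{"jaw":0.1,"linear":[-1.75,1.8,0.8],"twist":0},{"jaw":0.1,"linear":[0,0,0],"twist":0},{"jaw":0.1,"linear":[0,0,0],"twist":0},{"jaw":0.1,"linear":[0,0,0],"twist":0}]' |head -2
python3 -c "
from h import *
to(476.3,-70.3,31,5.3)
c=cam('wrist');cv2.imwrite('pics/d1.png',c['color'])"; python3 meas.py | grep spare
```

```text
time: 33.33
position: [0.4769, -0.0708, 0.1002]
at [476.9 -70.8 100.2] yaw 5.4 -> twist 0.1 cm [-0.05 -0.05  6.92]
spare c 530 305 size 84 145 longang 89.2 diam 155 depthz 794 px 211 230
spare c 627 282 size 50 54 longang 28.7 diam 57 depthz 25 px 223 198
```

View pics/d1.png

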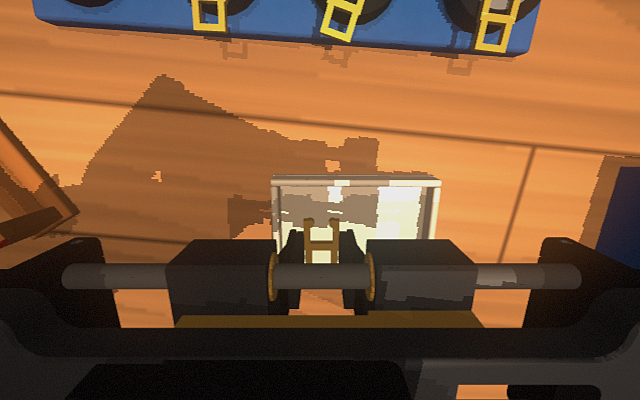

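The clip is held over the dish (dish between u 273 and 438, far wall at v 180). Lower and release, then fetch clip 2.

```bash
python3 -m pendant '[{"jaw":0.1,"linear":[0,0,1.5],"twist":0},{"jaw":0.1,"linear":[0,0,2],"twist":0},{"jaw":0.1,"linear":[0,0,2],"twist":0},{"jaw":0.1,"linear":[0,0,1.2],"twist":0},{"jaw":0.1,"linear":[0,0,0.2],"twist":0},{"jaw":0.1,"linear":[0,0,0],"twist":0},{"jaw":0.25,"linear":[0,0,0],"twist":0},{"jaw":0.36,"linear":[0,0,0],"twist":0},{"jaw":0.36,"linear":[0,0,0],"twist":0},{"jaw":0.36,"linear":[0,0,0],"twist":0},{"jaw":0.36,"linear":[0,0,0],"twist":0}]' 
python3 -m pendant '[{"jaw":0.36,"linear":[0,0,-1],"twist":0},{"jaw":0.36,"linear":[0,0,-2],"twist":0},{"jaw":0.4,"linear":[0,0,-2],"twist":0},{"jaw":0.5,"linear":[0,0,-2.5],"twist":1.8},{"jaw":0.5,"linear":[0,0,-2.5],"twist":0},{"jaw":0.5,"linear":[0,0,0],"twist":0},{"jaw":0.5,"linear":[0,0,0],"twist":0}]'|head -2
python3 -c "
from h import *
to(618.8,13.2,110,3.5)"
```

```text
time: 34.35
position: [0.4765, -0.0708, 0.0316]
tool_rot: [0.999, 0.047, 0.001, 0.0]
ft_force: [0.7, -0.8, 0.9]
grip_width: 0.0306
grip_force: 0.0
time: 34.93
position: [0.477, -0.071, 0.133]
at [477. -71. 133.] yaw 3.6 -> twist 0.1 cm [14.67 -7.54  2.3 ]
```

```bash
python3 -m pendant '[{"jaw":0.5,"linear":[2,-1,0],"twist":0},{"jaw":0.5,"linear":[2,-1,0],"twist":0},{"jaw":0.5,"linear":[2,-1,0],"twist":0},{"jaw":0.5,"linear":[2,-1.1,0.5],"twist":0},{"jaw":0.5,"linear":[2,-1.1,0.5],"twist":0},{"jaw":0.5,"linear":[2,-1.1,0.5],"twist":0},{"jaw":0.5,"linear":[2,-1,1],"twist":0},{"jaw":0.5,"linear":[0.7,-0.2,1],"twist":0},{"jaw":0.5,"linear":[0,0,1],"twist":0},{"jaw":0.5,"linear":[0,0,0],"twist":0},{"jaw":0.5,"linear":[0,0,0],"twist":0}]'|head -2
python3 -c "
from h import *
to(618.8,13.2,58.5,3.5)"; python3 meas.py|grep -E 'dish|spare|pick'
```

```text
time: 35.85
position: [0.6155, 0.0131, 0.0844]
at [615.5  13.1  84.4] yaw 3.6 -> twist 0.1 cm [0.33 0.01 2.59]
dish c 459 -100 size 99 138 longang -84.7 diam 166 depthz 8 px 347 253
spare c 547 333 size 175 259 longang 36.4 diam 271 depthz 762 px 202 226
spare c 627 282 size 50 54 longang 28.7 diam 57 depthz 23 px 223 198
```

```bash
python3 -m pendant '[{"jaw":0.5,"linear":[0.3,0,1],"twist":0},{"jaw":0.5,"linear":[0,0,1],"twist":0},{"jaw":0.5,"linear":[0,0,0.6],"twist":0},{"jaw":0.5,"linear":[0,0,0],"twist":0},{"jaw":0.1,"linear":[0,0,0],"twist":0},{"jaw":0.1,"linear":[0,0,0],"twist":0},{"jaw":0.1,"linear":[0,0,0],"twist":0},{"jaw":0.1,"linear":[0,0,0],"twist":0},{"jaw":0.1,"linear":[0,0,0],"twist":0},{"jaw":0.1,"linear":[0,0,0],"twist":0},{"jaw":0.1,"linear":[0,0,0],"twist":0}]' 15
python3 -m pendant '[{"jaw":0.1,"linear":[0,0,-0.5],"twist":0},{"jaw":0.1,"linear":[0,0,-1],"twist":0},{"jaw":0.1,"linear":[-0.5,0,-2],"twist":0},{"jaw":0.1,"linear":[-1,0,-2],"twist":-1.7},{"jaw":0.1,"linear":[0,0,0],"twist":0}]'
python3 -c "
from h import *
to(481.5,-126.1,80,5.3)"
```

```text
time: 36.82
position: [0.6214, 0.0136, 0.0605]
tool_rot: [1.0, 0.031, 0.0, 0.0]
ft_force: [0.3, -0.1, 1.6]
grip_width: 0.0212
grip_force: 15.0
time: 37.23
position: [0.6069, 0.0126, 0.1192]
tool_rot: [0.999, 0.047, 0.002, 0.001]
ft_force: [0.8, -0.7, -0.4]
grip_width: 0.0209
grip_force: 15.0
at [606.9  12.6 119.2] yaw 5.4 -> twist 0.1 cm [-13.77  12.65   3.92]
```

```bash
python3 -m pendant '[{"jaw":0.1,"linear":[-1.4,1.3,0],"twist":0},{"jaw":0.1,"linear":[-1.4,1.3,0],"twist":0},{"jaw":0.1,"linear":[-1.4,1.3,0],"twist":0},{"jaw":0.1,"linear":[-1.4,1.3,0],"twist":0},{"jaw":0.1,"linear":[-1.4,1.3,0],"twist":0},{"jaw":0.1,"linear":[-1.4,1.3,0],"twist":0},{"jaw":0.1,"linear":[-1.4,1.3,0.5],"twist":0},{"jaw":0.1,"linear":[-1.4,1.3,0.5],"twist":0},{"jaw":0.1,"linear":[-1.4,1.3,1],"twist":0},{"jaw":0.1,"linear":[-1.2,0.9,1],"twist":0},{"jaw":0.1,"linear":[0,0,0],"twist":0},{"jaw":0.1,"linear":[0,0,0],"twist":0}]' 
python3 -c "
from h import *
to(481.5,-126.1,33,5.3)"
```

```text
time: 38.23
position: [0.4801, -0.1259, 0.0848]
tool_rot: [0.999, 0.045, -0.0, -0.0]
ft_force: [-0.3, 0.4, -0.3]
grip_width: 0.0211
grip_force: 15.0
at [ 480.1 -125.9   84.8] yaw 5.2 -> twist -0.1 cm [0.14 0.03 5.18]
```

```bash
python3 -m pendant '[{"jaw":0.1,"linear":[0,0,1.5],"twist":0},{"jaw":0.1,"linear":[0,0,1.8],"twist":0},{"jaw":0.1,"linear":[0,0,1.5],"twist":0},{"jaw":0.1,"linear":[0,0,0.4],"twist":0},{"jaw":0.1,"linear":[0,0,0],"twist":0},{"jaw":0.25,"linear":[0,0,0],"twist":0},{"jaw":0.36,"linear":[0,0,0],"twist":0},{"jaw":0.36,"linear":[0,0,0],"twist":0},{"jaw":0.36,"linear":[0,0,0],"twist":0},{"jaw":0.36,"linear":[0,0,0],"twist":0}]' 
python3 -m pendant '[{"jaw":0.36,"linear":[0,0,-1],"twist":0},{"jaw":0.36,"linear":[0,0,-2],"twist":0},{"jaw":0.4,"linear":[0,0,-2],"twist":0},{"jaw":0.5,"linear":[0,0,-2.5],"twist":5.4},{"jaw":0.5,"linear":[0,0,-2],"twist":5.4},{"jaw":0.5,"linear":[0,0,0],"twist":5.4},{"jaw":0.5,"linear":[0,0,0],"twist":0},{"jaw":0.5,"linear":[0,0,0],"twist":0}]'|head -2
python3 cl.py; python3 -c "
from h import *
to(621.8,-71.1,110,-11)"
```

```text
time: 39.07
position: [0.4807, -0.1257, 0.0336]
tool_rot: [0.999, 0.046, 0.001, 0.0]
ft_force: [-0.0, -1.0, 0.1]
grip_width: 0.0303
grip_force: 0.0
time: 39.73
position: [0.4802, -0.1255, 0.1288]
clip [622.1 -69.6] [22.7 36.6] ang -14.3 twist 3.6 shift cm [12.93 -7.99]
pos [ 480.  -125.4  128.3] yaw -10.8 grip 43.3 t 39.8
at [ 480.  -125.4  128.3] yaw -10.8 -> twist 0.2 cm [12.89 -8.04  1.83]
```

```bash
python3 -m pendant '[{"jaw":0.5,"linear":[1.6,-1,0],"twist":1},{"jaw":0.5,"linear":[1.6,-1,0],"twist":0},{"jaw":0.5,"linear":[1.6,-1,0],"twist":0},{"jaw":0.5,"linear":[1.6,-1,0.3],"twist":0},{"jaw":0.5,"linear":[1.6,-1,0.4],"twist":0},{"jaw":0.5,"linear":[1.6,-1,0.6],"twist":0},{"jaw":0.5,"linear":[1.6,-1,1],"twist":0},{"jaw":0.5,"linear":[1.7,-1,1],"twist":0},{"jaw":0.5,"linear":[0,0,1],"twist":0},{"jaw":0.5,"linear":[0,0,0],"twist":0},{"jaw":0.5,"linear":[0,0,0],"twist":0},{"jaw":0.5,"linear":[0,0,0],"twist":0}]'|head -2
python3 -c "
from h import *
to(621.8,-71.1,58,-12)"; python3 meas.py|grep -E 'dish|spare|pick'
```

```text
time: 40.78
position: [0.6214, -0.0737, 0.0847]
at [621.4 -73.7  84.7] yaw -11.9 -> twist 0.1 cm [-0.02 -0.26  2.67]
dish c 463 -139 size 60 99 longang 4.9 diam 113 depthz 6 px 362 254
spare c 462 417 size 51 99 longang 4.9 diam 102 depthz 24 px 177 254
spare c 644 297 size 25 116 longang 84.3 diam 116 depthz 739 px 219 192
```

```bash
python3 -m pendant '[{"jaw":0.5,"linear":[0,-0.25,1],"twist":0},{"jaw":0.5,"linear":[0,0,1],"twist":0},{"jaw":0.5,"linear":[0,0,0.7],"twist":0},{"jaw":0.5,"linear":[0,0,0],"twist":0},{"jaw":0.5,"linear":[0,0,0],"twist":0}]'|head -2
python3 -m pendant '[{"jaw":0.1,"linear":[0,0,0],"twist":0},{"jaw":0.1,"linear":[0,0,0],"twist":0},{"jaw":0.1,"linear":[0,0,0],"twist":0},{"jaw":0.1,"linear":[0,0,0],"twist":0},{"jaw":0.1,"linear":[0,0,0],"twist":0},{"jaw":0.1,"linear":[0,0,0],"twist":0},{"jaw":0.1,"linear":[0,0,0],"twist":0}]' 15
python3 -m pendant '[{"jaw":0.1,"linear":[0,0,-0.5],"twist":0},{"jaw":0.1,"linear":[0,0,-1],"twist":0},{"jaw":0.1,"linear":[-0.5,0,-2],"twist":0},{"jaw":0.1,"linear":[-1,0,-2],"twist":0},{"jaw":0.1,"linear":[0,0,0],"twist":-5.7},{"jaw":0.1,"linear":[0,0,0],"twist":-5.7},{"jaw":0.1,"linear":[0,0,0],"twist":-5.7},{"jaw":0.1,"linear":[0,0,0],"twist":0}]'
python3 -c "
from h import *
to(436.5,-73.9,80,5.3)"
```

```text
time: 41.25
position: [0.6228, -0.0711, 0.0574]
time: 41.83
position: [0.6234, -0.0711, 0.058]
tool_rot: [0.995, -0.104, -0.0, -0.0]
ft_force: [-0.3, 0.4, -0.6]
grip_width: 0.0216
grip_force: 15.0
time: 42.5
position: [0.6092, -0.0681, 0.1144]
tool_rot: [0.999, 0.046, 0.001, 0.0]
ft_force: [-0.2, -0.4, -0.4]
grip_width: 0.0213
grip_force: 15.0
at [609.2 -68.1 114.4] yaw 5.3 -> twist -0.0 cm [-17.25  -1.02   3.44]
```

```bash
python3 -m pendant '[{"jaw":0.1,"linear":[-1.7,-0.1,0],"twist":0},{"jaw":0.1,"linear":[-1.7,-0.1,0],"twist":0},{"jaw":0.1,"linear":[-1.7,-0.1,0],"twist":0},{"jaw":0.1,"linear":[-1.7,-0.1,0],"twist":0},{"jaw":0.1,"linear":[-1.7,-0.1,0],"twist":0},{"jaw":0.1,"linear":[-1.7,-0.1,0],"twist":0},{"jaw":0.1,"linear":[-1.7,-0.1,0],"twist":0},{"jaw":0.1,"linear":[-1.7,-0.1,0],"twist":0},{"jaw":0.1,"linear":[-1.7,-0.1,1],"twist":0},{"jaw":0.1,"linear":[-1.9,-0.1,1],"twist":0},{"jaw":0.1,"linear":[0,0,0],"twist":0},{"jaw":0.1,"linear":[0,0,0],"twist":0}]' 
python3 -c "
from h import *
to(436.5,-73.9,33,5.3)
c=cam('wrist');cv2.imwrite('pics/d2.png',c['color'])"; python3 meas.py|grep dish
```

```text
time: 43.5
position: [0.4363, -0.0737, 0.0933]
tool_rot: [0.999, 0.044, -0.0, -0.0]
ft_force: [0.2, -0.1, 0.6]
grip_width: 0.0219
grip_force: 15.0
at [436.3 -73.7  93.3] yaw 5.0 -> twist -0.3 cm [0.02 0.02 6.03]
```

View pics/d2.png

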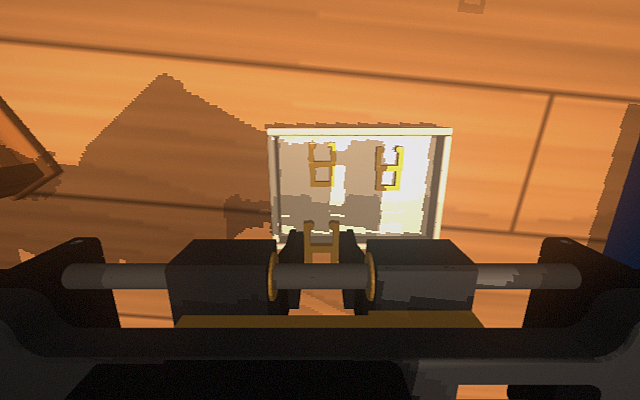

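Two clips lie in the dish at (321,163) and (389,165) and the third is held in the gripper above. Release, then clip 4.

```bash
python3 -m pendant '[{"jaw":0.1,"linear":[-0.1,0,1.5],"twist":0},{"jaw":0.1,"linear":[0,0,1.8],"twist":0},{"jaw":0.1,"linear":[0,0,1.8],"twist":0},{"jaw":0.1,"linear":[0,0,1],"twist":0},{"jaw":0.1,"linear":[0,0,0],"twist":0},{"jaw":0.25,"linear":[0,0,0],"twist":0},{"jaw":0.36,"linear":[0,0,0],"twist":0},{"jaw":0.36,"linear":[0,0,0],"twist":0},{"jaw":0.36,"linear":[0,0,0],"twist":0},{"jaw":0.36,"linear":[0,0,0],"twist":0}]' 
python3 -m pendant '[{"jaw":0.36,"linear":[0,0,-1],"twist":0},{"jaw":0.36,"linear":[0,0,-2],"twist":0},{"jaw":0.4,"linear":[0,0,-2],"twist":0},{"jaw":0.5,"linear":[0,0,-2.5],"twist":5.5},{"jaw":0.5,"linear":[0,0,-2],"twist":0},{"jaw":0.5,"linear":[0,0,0],"twist":0},{"jaw":0.5,"linear":[0,0,0],"twist":0}]'|head -2
python3 cl.py; python3 -c "
from h import *
to(624.2,-168.3,110,-0.5)"
```

```text
time: 44.43
position: [0.4361, -0.0739, 0.0327]
tool_rot: [0.999, 0.045, 0.001, 0.0]
ft_force: [0.1, -0.0, 0.7]
grip_width: 0.0308
grip_force: 0.0
time: 45.02
position: [0.4363, -0.074, 0.1282]
clip [ 483.4 -117.5] [31.4 18.6] ang 6.5 twist -6.8 shift cm [4.8 4.5]
pos [435.5 -73.7 127.3] yaw -0.3 grip 42.9 t 45.1
at [435.5 -73.7 127.3] yaw -0.3 -> twist 0.2 cm [18.95  9.3   1.73]
```

```bash
python3 -m pendant '[{"jaw":0.5,"linear":[2.1,1,0],"twist":0},{"jaw":0.5,"linear":[2.1,1,0],"twist":0},{"jaw":0.5,"linear":[2.1,1,0],"twist":0},{"jaw":0.5,"linear":[2.1,1,0],"twist":0},{"jaw":0.5,"linear":[2.1,1,0.4],"twist":0},{"jaw":0.5,"linear":[2.1,1,0.6],"twist":0},{"jaw":0.5,"linear":[2.1,1.1,1],"twist":0},{"jaw":0.5,"linear":[2.1,1.1,1],"twist":0},{"jaw":0.5,"linear":[2.1,1.1,1],"twist":0},{"jaw":0.5,"linear":[0,0,0],"twist":0},{"jaw":0.5,"linear":[0,0,0],"twist":0},{"jaw":0.5,"linear":[0,0,0],"twist":0}]'|head -2
python3 -c "
from h import *
to(624.2,-168.3,58,-0.5)"
```

```text
time: 46.07
position: [0.6223, -0.1669, 0.0853]
at [ 622.3 -166.9   85.3] yaw -0.3 -> twist 0.2 cm [0.19 0.14 2.73]
```

```bash
python3 -m pendant '[{"jaw":0.5,"linear":[0.1,0.15,1],"twist":0},{"jaw":0.5,"linear":[0,0,1],"twist":0},{"jaw":0.5,"linear":[0,0,0.7],"twist":0},{"jaw":0.5,"linear":[0,0,0],"twist":0},{"jaw":0.5,"linear":[0,0,0],"twist":0}]'|head -2
python3 -m pendant '[{"jaw":0.1,"linear":[0,0,0],"twist":0},{"jaw":0.1,"linear":[0,0,0],"twist":0},{"jaw":0.1,"linear":[0,0,0],"twist":0},{"jaw":0.1,"linear":[0,0,0],"twist":0},{"jaw":0.1,"linear":[0,0,0],"twist":0},{"jaw":0.1,"linear":[0,0,0],"twist":0},{"jaw":0.1,"linear":[0,0,0],"twist":0}]' 15
python3 -m pendant '[{"jaw":0.1,"linear":[0,0,-0.5],"twist":0},{"jaw":0.1,"linear":[0,0,-1],"twist":0},{"jaw":0.1,"linear":[-0.5,0,-2],"twist":0},{"jaw":0.1,"linear":[-1,0,-2],"twist":0},{"jaw":0.1,"linear":[0,0,0],"twist":-5.6},{"jaw":0.1,"linear":[0,0,0],"twist":0}]'
python3 -c "
from h import *
to(441.7,-129.7,80,5.3)"
```

```text
time: 46.48
position: [0.6243, -0.1688, 0.0592]
time: 47.07
position: [0.6253, -0.1693, 0.0604]
tool_rot: [1.0, -0.003, 0.0, 0.0]
ft_force: [0.1, -0.4, 1.0]
grip_width: 0.0206
grip_force: 15.0
time: 47.57
position: [0.6108, -0.1696, 0.1174]
tool_rot: [0.999, 0.047, 0.002, 0.001]
ft_force: [0.8, 0.3, -1.2]
grip_width: 0.0211
grip_force: 15.0
at [ 610.8 -169.6  117.4] yaw 5.4 -> twist 0.1 cm [-16.47  -5.53   3.74]
```

```bash
python3 -m pendant '[{"jaw":0.1,"linear":[-1.7,-0.5,0],"twist":0},{"jaw":0.1,"linear":[-1.7,-0.6,0],"twist":0},{"jaw":0.1,"linear":[-1.7,-0.5,0],"twist":0},{"jaw":0.1,"linear":[-1.7,-0.6,0],"twist":0},{"jaw":0.1,"linear":[-1.7,-0.5,0],"twist":0},{"jaw":0.1,"linear":[-1.7,-0.6,0],"twist":0},{"jaw":0.1,"linear":[-1.7,-0.6,0],"twist":0},{"jaw":0.1,"linear":[-1.7,-0.6,0.4],"twist":0},{"jaw":0.1,"linear":[-1.7,-0.5,1],"twist":0},{"jaw":0.1,"linear":[-1.3,-0.5,1],"twist":0},{"jaw":0.1,"linear":[0,0,0],"twist":0},{"jaw":0.1,"linear":[0,0,0],"twist":0}]' 
python3 -c "
from h import *
to(441.7,-129.7,33,5.3)
c=cam('wrist');hsv=cv2.cvtColor(c['color'],cv2.COLOR_BGR2HSV)
m=((hsv[...,1]<70)&(hsv[...,2]>170)).astype(np.uint8);m[240:]=0;m[:100]=0
k=max(cv2.findContours(cv2.morphologyEx(m,3,np.ones((9,9))),0,1)[0],key=cv2.contourArea);print('dish px',cv2.boundingRect(k))
x,y,w,h=cv2.boundingRect(k);print([plane(c,u,y+3,.024).round(3) for u in (x,x+w)])
"
```

```text
time: 48.57
position: [0.4395, -0.1296, 0.0909]
tool_rot: [0.999, 0.045, -0.0, -0.0]
ft_force: [0.6, -1.1, 0.7]
grip_width: 0.021
grip_force: 15.0
at [ 439.5 -129.6   90.9] yaw 5.2 -> twist -0.1 cm [0.22 0.03 5.79]
dish px (244, 126, 135, 26)
[array([ 0.504, -0.065,  0.024]), array([ 0.513, -0.164,  0.024])]
```

```bash
python3 -m pendant '[{"jaw":0.1,"linear":[0.1,0,1.5],"twist":0},{"jaw":0.1,"linear":[0,0,1.8],"twist":0},{"jaw":0.1,"linear":[0,0,1.8],"twist":0},{"jaw":0.1,"linear":[0,0,0.7],"twist":0},{"jaw":0.1,"linear":[0,0,0],"twist":0},{"jaw":0.25,"linear":[0,0,0],"twist":0},{"jaw":0.36,"linear":[0,0,0],"twist":0},{"jaw":0.36,"linear":[0,0,0],"twist":0},{"jaw":0.36,"linear":[0,0,0],"twist":0},{"jaw":0.36,"linear":[0,0,0],"twist":0}]' 
python3 -m pendant '[{"jaw":0.36,"linear":[0,0,-1],"twist":0},{"jaw":0.36,"linear":[0,0,-2],"twist":0},{"jaw":0.4,"linear":[0,0,-2],"twist":0},{"jaw":0.5,"linear":[0,0,-2.5],"twist":0},{"jaw":0.7,"linear":[0,0,-3],"twist":0},{"jaw":0.9,"linear":[0,-2,-3],"twist":0},{"jaw":1,"linear":[0,-3,-2],"twist":0},{"jaw":1,"linear":[0,-3,0],"twist":0},{"jaw":1,"linear":[0,-3,0],"twist":0},{"jaw":1,"linear":[0,-3,0],"twist":0},{"jaw":1,"linear":[0,-3,0],"twist":0},{"jaw":1,"linear":[0,-3,0],"twist":0}]'
python3 meas.py; python3 -c "
from h import *
c=cam('top');cv2.imwrite('pics/t2.png',cv2.resize(c['color'][180:285,160:400],None,fx=3.3,fy=3.3,interpolation=2))"
```

```text
time: 49.45
position: [0.4411, -0.1298, 0.0337]
tool_rot: [0.999, 0.046, 0.001, 0.0]
ft_force: [0.1, 0.1, 0.4]
grip_width: 0.0304
grip_force: 0.0
time: 50.45
position: [0.4216, 0.0709, 0.1891]
tool_rot: [0.999, 0.046, 0.001, 0.0]
ft_force: [1.3, -0.1, -0.1]
grip_width: 0.0841
grip_force: 0.0
rail c 646 -31 size 80 354 longang -88.1 diam 362 depthz 16 px 325 192
caddy c 474 -449 size 151 258 longang -85.4 diam 288 depthz 74 px 478 249
dish c 459 -100 size 99 138 longang -84.7 diam 166 depthz 7 px 347 253
spare c 443 410 size 56 64 longang -89.4 diam 65 depthz 22 px 177 257
spare c 540 342 size 65 71 longang 47.2 diam 73 depthz 21 px 202 225
spare c 628 282 size 52 54 longang 3.1 diam 57 depthz 23 px 223 198
hub c 444 414 size 42 42 longang -89.4 diam 45 depthz 22 px 175 257
hub c 542 346 size 49 50 longang 3.8 diam 52 depthz 24 px 201 225
hub c 629 285 size 31 34 longang -89.5 diam 37 depthz 23 px 222 197
wheel c 641 106 size 59 61 longang -89.5 diam 65 depthz 52 px 279 192
wheel c 644 15 size 61 62 longang 0.5 diam 64 depthz 52 px 310 191
wheel c 648 -75 size 58 62 longang 0.4 diam 65 depthz 55 px 339 191
wheel c 651 -167 size 60 63 longang -26.6 diam 64 depthz 51 px 369 190
```

View pics/t2.png

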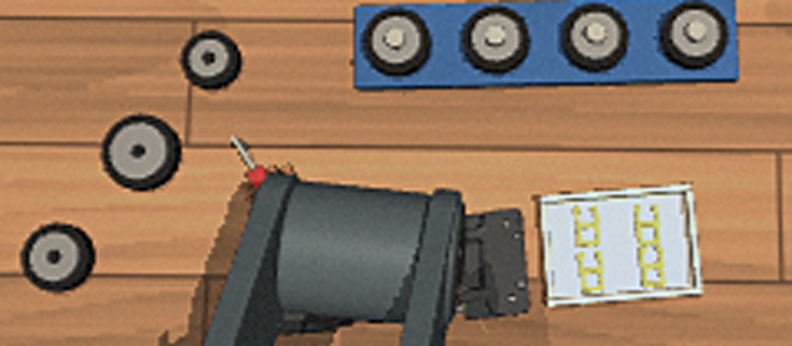

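All four clips are in the dish at (587,225), (647,222), (590,270) and (653,265), and the axles are bare. The spare at lower left, (443,412) mm, measures 64–65 mm against the same reading for the rail wheels, so it is wheel_m. First I grasp it, and check the bottle's clearance to the caddy.

```bash
python3 - <<'E'
from h import *
c=cam('top');P=cloud(c)*1000
q=P[140:215,380:490].reshape(-1,3)
for z0,z1 in((60,100),(100,130),(155,190)):
    s=q[(q[:,2]>z0)&(q[:,2]<z1)]
    for y0,y1 in((-360,-150),(-520,-360)):
        t=s[(s[:,1]>y0)&(s[:,1]<y1)]
        if len(t)>5: print(z0,'x',t[:,0].min().round(),t[:,0].max().round(),'y',t[:,1].min().round(),t[:,1].max().round(),len(t))
# caddy walls' top: points of height 64..80
q=P[205:290,405:530].reshape(-1,3);s=q[(q[:,2]>66)&(q[:,2]<80)&(q[:,0]<580)]
r=cv2.minAreaRect(s[:,:2].astype(np.float32));print('caddy top',r,len(s))
to(443.5,413,120,5.3)
E
```

```text
60 x 731.0 779.0 y -299.0 -240.0 96
60 x 639.0 709.0 y -455.0 -383.0 145
100 x 731.0 784.0 y -303.0 -241.0 178
100 x 642.0 709.0 y -453.0 -384.0 301
155 x 749.0 767.0 y -285.0 -258.0 57
155 x 660.0 692.0 y -435.0 -403.0 108
caddy top ((475.4407958984375, -455.98822021484375), (156.33657836914062, 243.0996551513672), 5.069411277770996) 2127
at [421.3  71.2 188.8] yaw 5.6 -> twist 0.3 cm [  5.37 -33.83   6.88]
```

```bash
python3 -m pendant '[{"jaw":1,"linear":[0.3,-2.4,0],"twist":0},{"jaw":1,"linear":[0.4,-2.4,0],"twist":0},{"jaw":1,"linear":[0.4,-2.4,0],"twist":0},{"jaw":1,"linear":[0.4,-2.4,0],"twist":0},{"jaw":1,"linear":[0.4,-2.4,0],"twist":0},{"jaw":1,"linear":[0.4,-2.4,0],"twist":0},{"jaw":1,"linear":[0.4,-2.4,0],"twist":0},{"jaw":1,"linear":[0.4,-2.4,0],"twist":0},{"jaw":1,"linear":[0.4,-2.4,0],"twist":0},{"jaw":1,"linear":[0.4,-2.4,0],"twist":0},{"jaw":1,"linear":[0.4,-2.4,0],"twist":0},{"jaw":1,"linear":[0.4,-2.4,0],"twist":0}]'|head -2
python3 -m pendant '[{"jaw":1,"linear":[0.4,-2.4,0],"twist":0},{"jaw":1,"linear":[0.4,-2.4,0],"twist":0},{"jaw":1,"linear":[0,0,0],"twist":0},{"jaw":1,"linear":[0,0,0],"twist":0},{"jaw":1,"linear":[0,0,0],"twist":0}]'|head -2
cat > wh.py <<'E'
from h import *
c=cam('wrist');o,R,yaw=state();p=o['position']*1000
hsv=cv2.cvtColor(c['color'],cv2.COLOR_BGR2HSV).astype(int)
m=((hsv[...,1]<70)&(hsv[...,2]>80)).astype(np.uint8);m[250:]=0
for k in cv2.findContours(cv2.morphologyEx(m,3,np.ones((7,7))),0,1)[0]:
    if cv2.contourArea(k)<150: continue
    w=np.array([plane(c,u,v,.022)[:2]*1000 for u,v in k[:,0]+0.],np.float32)
    r=cv2.minAreaRect(w)
    if max(r[1])<60: d=R.T@(np.array([*r[0],22])-p);print('hub',np.round(r[0],1),np.round(r[1],1),'shift cm',d[0].round(1)/10,(d[1].round(1)+1.5)/10)
print(p.round(1),yaw)
E
python3 wh.py
```

```text
time: 51.6
position: [0.4435, 0.3605, 0.1885]
time: 52.02
position: [0.4462, 0.4077, 0.188]
hub [440.1 418.2] [43.  30.3] shift cm -0.5 -0.99
hub [541.  345.6] [50.7 50.5] shift cm 8.89 7.159999999999999
hub [628.1 285.3] [33.3 35.8] shift cm 17.02 13.959999999999999
[446.2 407.5 188. ] 5.213938603630275
```

```bash
python3 -m pendant '[{"jaw":1,"linear":[-0.2,-0.6,2],"twist":0},{"jaw":1,"linear":[0,0,2.5],"twist":0},{"jaw":1,"linear":[0,0,2.5],"twist":0},{"jaw":1,"linear":[0,0,2.5],"twist":0},{"jaw":1,"linear":[0,0,2.5],"twist":0},{"jaw":1,"linear":[0,0,1.5],"twist":0},{"jaw":1,"linear":[0,0,0],"twist":0},{"jaw":1,"linear":[0,0,0],"twist":0},{"jaw":1,"linear":[0,0,0],"twist":0}]'
python3 - <<'E'
from h import *
c=cam('wrist');cv2.imwrite('pics/wm.png',c['color'][100:340,120:520]);to(443.5,413,21)
E
```

```text
time: 52.82
position: [0.4444, 0.4147, 0.0542]
tool_rot: [0.999, 0.046, 0.001, -0.0]
ft_force: [0.2, -0.1, 0.6]
grip_width: 0.0872
grip_force: 0.0
at [444.6 415.   54.6] yaw 5.3 -> twist 0.0 cm [-0.13  0.19  3.36]
```

View pics/wm.png

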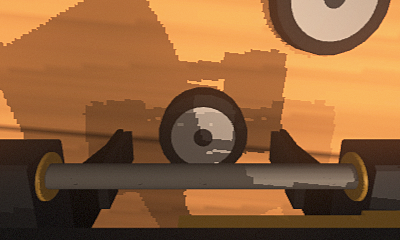

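The wheel at (203,125) is centred between the fingers (132 and 272). Lower and grip.

```bash
python3 -m pendant '[{"jaw":1,"linear":[-0.1,0,1.2],"twist":0},{"jaw":1,"linear":[0,0,1.2],"twist":0},{"jaw":1,"linear":[0,0,0.8],"twist":0},{"jaw":1,"linear":[0,0,0],"twist":0},{"jaw":0.5,"linear":[0,0,0],"twist":0},{"jaw":0.5,"linear":[0,0,0],"twist":0},{"jaw":0.5,"linear":[0,0,0],"twist":0},{"jaw":0.5,"linear":[0,0,0],"twist":0},{"jaw":0.5,"linear":[0,0,0],"twist":0},{"jaw":0.5,"linear":[0,0,0],"twist":0},{"jaw":0.5,"linear":[0,0,0],"twist":0},{"jaw":0.5,"linear":[0,0,0],"twist":0}]' 25
python3 -m pendant '[{"jaw":0.5,"linear":[0,0,-1],"twist":0},{"jaw":0.5,"linear":[0,0,-2],"twist":0},{"jaw":0.5,"linear":[0,0,-2.5],"twist":0},{"jaw":0.5,"linear":[0,0,-2.5],"twist":0},{"jaw":0.5,"linear":[0,0,-2.5],"twist":0},{"jaw":0.5,"linear":[0,0,-2.5],"twist":0},{"jaw":0.5,"linear":[0,0,-2.5],"twist":0},{"jaw":0.5,"linear":[0,0,0],"twist":0}]'
python3 -c "
from h import *
to(430,-240,180,5.3);to(460,-400,180,5.3,[430,-240,180])"
```

```text
time: 53.87
position: [0.4427, 0.415, 0.0214]
tool_rot: [0.999, 0.046, 0.0, -0.0]
ft_force: [0.0, -0.4, 2.3]
grip_width: 0.0616
grip_force: 25.0
time: 54.53
position: [0.4451, 0.4167, 0.1821]
tool_rot: [0.999, 0.046, 0.005, -0.003]
ft_force: [0.6, 0.4, 0.3]
grip_width: 0.0613
grip_force: 25.0
at [445.1 416.7 182.1] yaw 5.3 -> twist 0.0 cm [-7.57 65.25  0.21]
at [ 430 -240  180] yaw 5.3 -> twist 0.0 cm [ 1.51 16.21  0.  ]
```

Grip width 61.5 mm confirms wheel_m. Carry it to the caddy.

```bash
python3 -m pendant '[{"jaw":0.5,"linear":[0,1.5,0],"twist":0},{"jaw":0.5,"linear":[0,2.4,0],"twist":0},{"jaw":0.5,"linear":[0,2.4,0],"twist":0},{"jaw":0.5,"linear":[0,2.4,0],"twist":0},{"jaw":0.5,"linear":[0,2.4,0],"twist":0},{"jaw":0.5,"linear":[0,2.4,0],"twist":0},{"jaw":0.5,"linear":[0,2.4,0],"twist":0},{"jaw":0.5,"linear":[0,2.4,0],"twist":0},{"jaw":0.5,"linear":[0,2.4,0],"twist":0},{"jaw":0.5,"linear":[0,2.4,0],"twist":0},{"jaw":0.5,"linear":[0,2.4,0],"twist":0},{"jaw":0.5,"linear":[0,2.4,0],"twist":0}]'|head -2
python3 -m pendant '[{"jaw":0.5,"linear":[0,2.4,0],"twist":0},{"jaw":0.5,"linear":[0,2.4,0],"twist":0},{"jaw":0.5,"linear":[0,2.4,0],"twist":0},{"jaw":0.5,"linear":[0,2.4,0],"twist":0},{"jaw":0.5,"linear":[0,2.4,0],"twist":0},{"jaw":0.5,"linear":[0,2.4,0],"twist":0},{"jaw":0.5,"linear":[0,2.4,0],"twist":0},{"jaw":0.5,"linear":[0,2.4,0],"twist":0},{"jaw":0.5,"linear":[0,2.4,0],"twist":0},{"jaw":0.5,"linear":[0,2.4,0],"twist":0},{"jaw":0.5,"linear":[0,2.4,0],"twist":0},{"jaw":0.5,"linear":[0,2.4,0],"twist":0}]'|head -2
python3 -m pendant '[{"jaw":0.5,"linear":[0,2.4,0],"twist":0},{"jaw":0.5,"linear":[0,2.4,0],"twist":0},{"jaw":0.5,"linear":[0,2.4,0],"twist":0},{"jaw":0.5,"linear":[0,2.4,0],"twist":0},{"jaw":0.5,"linear":[0,2.4,0],"twist":0},{"jaw":0.5,"linear":[0,1.5,0],"twist":0},{"jaw":0.5,"linear":[0,0,0],"twist":0},{"jaw":0.5,"linear":[0,0,0],"twist":0},{"jaw":0.5,"linear":[0,0,0],"twist":0}]'
python3 - <<'E'
from h import *
to(470,-405,180,5.3)
c=cam('wrist');cv2.imwrite('pics/cd.png',c['color'])
P=cloud(c)*1000;q=P[:240].reshape(-1,3);s=q[(q[:,2]>64)&(q[:,2]<80)&(q[:,0]<600)&(q[:,1]<-250)]
print(cv2.minAreaRect(s[:,:2].astype(np.float32)),len(s))
E
```

```text
time: 55.53
position: [0.4665, 0.1351, 0.1751]
time: 56.53
position: [0.4929, -0.1508, 0.175]
time: 57.28
position: [0.5061, -0.2826, 0.1754]
tool_rot: [0.999, 0.046, -0.001, -0.001]
ft_force: [-0.1, -0.3, -1.0]
grip_width: 0.0613
grip_force: 25.0
at [ 506.1 -282.6  175.4] yaw 5.3 -> twist 0.0 cm [-4.73 11.85 -0.46]
((518.4212646484375, -452.04962158203125), (67.72012329101562, 242.31434631347656), 6.203614711761475) 8600
```

View pics/cd.png

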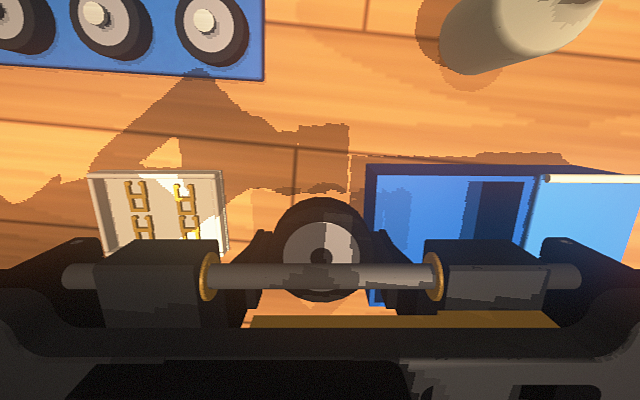

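The wheel is held at (321,245) with the dish and its four clips still to the left. The caddy's far +y corner is at (367,164), and the compartment's other far corner is at (535,178) by the lid. From these I get the compartment centre.

```bash
python3 - <<'E'
from h import *
c=cam('wrist')
A=plane(c,367,163,.07)[:2]*1000;B=plane(c,535,177,.07)[:2]*1000
d=B-A;print(A,B,np.hypot(*d),np.degrees(np.arctan2(d[1],d[0])))
for t in(4.6,5.1,6):
    a=np.radians(t);X=np.array([np.cos(a),np.sin(a)]);Y=np.array([-X[1],X[0]]);print(t,'centre',A-70*X-70*Y)
to(476,-405,150,5.3)
E
```

```text
[ 548.92854883 -318.09649604] [ 550.52038424 -471.8987227 ] 153.8104640933124 -89.40701642337535
4.6 centre [ 484.76795204 -393.48494223]
5.1 centre [ 485.42827503 -394.0419714 ]
6 centre [ 486.62900858 -395.03002114]
at [ 506.7 -282.4  175.7] yaw 5.4 -> twist 0.1 cm [-4.19 11.93  2.57]
```

```bash
python3 - <<'E'
from h import *
for n in('wrist','top','scene'):
    c=cam(n);P=cloud(c)*1000;P=P[:240] if n=='wrist' else P
    q=P.reshape(-1,3);s=q[(q[:,2]>66.5)&(q[:,2]<72)&(q[:,0]<600)&(q[:,0]>370)&(q[:,1]<-290)&(q[:,1]>-600)]
    a=np.radians(5.1);X=np.array([np.cos(a),np.sin(a)]);Y=np.array([-X[1],X[0]]);u=s[:,:2]@X;v=s[:,:2]@Y
    if len(s)<20: print(n,len(s));continue
    hu=np.histogram(u,bins=np.arange(370,600,5));hv=np.histogram(v,bins=np.arange(-620,-330,5))
    print(n,len(s),'u',[(int(b),int(k)) for k,b in zip(*hu) if k>15],'v',[(int(b),int(k)) for k,b in zip(*hv) if k>15])
E
```

```text
wrist 2063 u [(445, 66), (450, 76), (455, 95), (460, 99), (465, 90), (470, 101), (475, 102), (480, 103), (485, 100), (490, 106), (495, 104), (500, 504), (505, 515)] v [(-525, 116), (-520, 359), (-515, 407), (-510, 34), (-505, 34), (-500, 30), (-495, 34), (-490, 35), (-485, 31), (-480, 32), (-475, 36), (-470, 29), (-465, 31), (-460, 35), (-455, 33), (-450, 32), (-445, 31), (-440, 34), (-435, 34), (-430, 31), (-425, 37), (-420, 35), (-415, 34), (-410, 30), (-405, 33), (-400, 31), (-395, 32), (-390, 34), (-385, 75), (-380, 279)]
top 275 u [(370, 22), (420, 16)] v [(-520, 41), (-515, 43)]
scene 699 u [(370, 117), (500, 58), (505, 156)] v [(-520, 95), (-515, 96), (-510, 16), (-480, 16), (-385, 49), (-380, 86)]
```

The walls' tops give a compartment centre of (478,-405), agreeing with the top view. Move over it and lower.

```bash
python3 -m pendant '[{"jaw":0.5,"linear":[-0.6,1.7,0],"twist":0},{"jaw":0.5,"linear":[-0.6,1.7,0],"twist":0},{"jaw":0.5,"linear":[-0.6,1.7,0],"twist":0},{"jaw":0.5,"linear":[-0.6,1.8,0],"twist":0},{"jaw":0.5,"linear":[-0.6,1.8,0],"twist":0},{"jaw":0.5,"linear":[-0.6,1.8,0],"twist":0},{"jaw":0.5,"linear":[-0.5,1.6,0],"twist":0},{"jaw":0.5,"linear":[0,0,0],"twist":0},{"jaw":0.5,"linear":[0,0,0],"twist":0},{"jaw":0.5,"linear":[0,0,0],"twist":0}]'
python3 -c "
from h import *
to(478,-405,31,5.3)"
```

```text
time: 58.37
position: [0.4776, -0.4073, 0.1759]
tool_rot: [0.999, 0.046, -0.0, -0.001]
ft_force: [-0.5, 0.2, -1.1]
grip_width: 0.0615
grip_force: 25.0
at [ 477.6 -407.3  175.9] yaw 5.3 -> twist 0.0 cm [ 0.06 -0.22 14.49]
```

```bash
python3 -m pendant '[{"jaw":0.5,"linear":[0,-0.2,1.5],"twist":0},{"jaw":0.5,"linear":[0,0,2],"twist":0},{"jaw":0.5,"linear":[0,0,2],"twist":0},{"jaw":0.5,"linear":[0,0,2],"twist":0},{"jaw":0.5,"linear":[0,0,2],"twist":0},{"jaw":0.5,"linear":[0,0,2],"twist":0},{"jaw":0.5,"linear":[0,0,1.5],"twist":0},{"jaw":0.5,"linear":[0,0,1],"twist":0},{"jaw":0.5,"linear":[0,0,0.5],"twist":0},{"jaw":0.5,"linear":[0,0,0],"twist":0},{"jaw":0.5,"linear":[0,0,0],"twist":0}]'
python3 -m pendant '[{"jaw":0.75,"linear":[0,0,0],"twist":0},{"jaw":0.8,"linear":[0,0,0],"twist":0},{"jaw":0.83,"linear":[0,0,0],"twist":0},{"jaw":0.83,"linear":[0,0,0],"twist":0},{"jaw":0.83,"linear":[0,0,0],"twist":0},{"jaw":0.83,"linear":[0,0,0],"twist":0}]'
python3 -m pendant '[{"jaw":0.83,"linear":[0,0,-1],"twist":0},{"jaw":0.83,"linear":[0,0,-2],"twist":0},{"jaw":0.83,"linear":[0,0,-2.5],"twist":0},{"jaw":0.83,"linear":[0,0,-2.5],"twist":0},{"jaw":0.83,"linear":[0,0,-2.5],"twist":0},{"jaw":0.83,"linear":[0,0,-2.5],"twist":0},{"jaw":0.83,"linear":[0,0,-2.5],"twist":0},{"jaw":0.83,"linear":[0,0,-2],"twist":0},{"jaw":0.83,"linear":[-1,0,0],"twist":0},{"jaw":0.83,"linear":[-2,0,0],"twist":0},{"jaw":0.83,"linear":[-2,0,0],"twist":0},{"jaw":0.83,"linear":[0,0,0],"twist":0}]'
python3 - <<'E'
from h import *
c=cam('wrist');t=cam('top')['color'][130:285,160:530];w=c['color'][:250]
o=np.zeros((600,790,3),np.uint8);a=cv2.resize(t,None,fx=2.1,fy=2.1,interpolation=2);o[:a.shape[0],:a.shape[1]]=a;o[330:330+250,:640]=w;cv2.imwrite('pics/fin.png',o)
E
python3 meas.py
```

```text
time: 59.28
position: [0.4779, -0.4063, 0.0315]
tool_rot: [0.999, 0.046, 0.0, 0.0]
ft_force: [0.1, -0.5, 0.3]
grip_width: 0.0612
grip_force: 25.0
time: 59.78
position: [0.4775, -0.4066, 0.0313]
tool_rot: [0.999, 0.046, 0.0, 0.0]
ft_force: [-0.6, -0.1, 0.2]
grip_width: 0.072
grip_force: 0.0
time: 60.78
position: [0.4238, -0.4101, 0.2056]
tool_rot: [0.999, 0.045, -0.002, -0.001]
ft_force: [-1.4, -0.3, -0.4]
grip_width: 0.0718
grip_force: 0.0
rail c 646 -31 size 80 354 longang -88.1 diam 362 depthz 15 px 325 192
caddy c 479 -448 size 139 258 longang -84.8 diam 289 depthz 6 px 459 239
pick c 479 197 size 17 100 longang 35.9 diam 101 depthz 67 px 245 245
dish c 460 -100 size 98 139 longang -84.7 diam 166 depthz 4 px 346 253
spare c 540 342 size 65 71 longang 47.2 diam 73 depthz 20 px 202 225
spare c 627 282 size 50 54 longang 28.7 diam 57 depthz 20 px 223 198
hub c 541 247 size 5 36 longang 35.8 diam 36 depthz 56 px 233 225
hub c 542 344 size 49 52 longang -89.4 diam 53 depthz 19 px 201 225
hub c 629 285 size 31 34 longang -89.5 diam 37 depthz 20 px 222 197
wheel c 641 106 size 59 61 longang -89.5 diam 65 depthz 50 px 279 192
wheel c 644 15 size 61 62 longang 0.5 diam 64 depthz 53 px 310 191
wheel c 648 -75 size 58 62 longang 0.4 diam 65 depthz 50 px 339 191
wheel c 651 -167 size 60 63 longang -26.6 diam 64 depthz 44 px 369 190
```

View pics/fin.png

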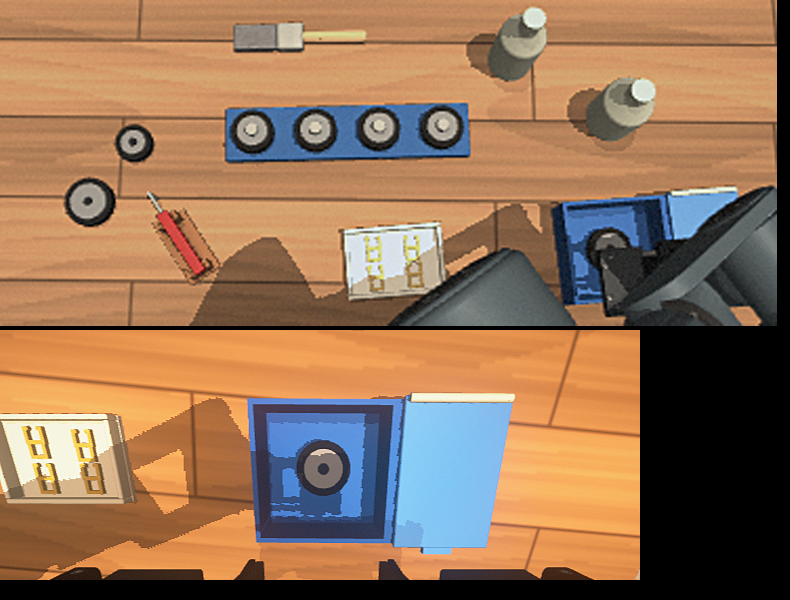

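The wheel lies flat in the compartment at (323,467). Four clips are in the dish, the pick is in its rest at (185,243), and the bottles and brush are untouched. Hand in.

```bash
python3 -c "
from rig import robot
print(robot.hand_in())"
```

```text
the job is handed in; nothing more can be done
None
```

I've handed the job in at about 61 s: all four clips were pried off with the pick and are in the soap dish, the pick is back in its rest, and the 62 mm spare wheel is in the caddy's open compartment. The last pictures show the other spares, bottles and brush undisturbed.

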